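# Put the two mills on charge, battery end down

### The job

Put both steel mills on charge: stand one in each cup of the charging dock, upright and set down gently, with its battery end down; then press the dock's rocker switch over to on. The two ends of a mill look the same, but the battery end is clearly the heavier, which shows when you lift the mill by its middle, and only on that end will it stay standing. Leave the other things on the worktop where they are.

Things in the scene. Friction and masses are not known exactly. Their poses are not given: they have to be found in the camera images.
- mill_1: first mill, 124 mm long, 0.33 to 0.48 kg: steel tube 42 mm thick; at each end a like black octagonal cap (25 mm long, 48 mm across flats) with a 9 mm dome. Origin at mid-length on its axis, 24 mm above the worktop; x along it, about parallel to the worktop's front. Battery hidden in the +x or -x end (unknown: test each): held level at mid-length that end pulls down with 0.09 N m or more
- mill_2: second mill, 124 mm long, 0.33 to 0.48 kg: steel tube 42 mm thick; at each end a like black octagonal cap (25 mm long, 48 mm across flats) with a 9 mm dome. Origin at mid-length on its axis, 24 mm above the worktop; x along it, about parallel to the worktop's front. Battery hidden in the +x or -x end (unknown: test each): held level at mid-length that end pulls down with 0.09 N m or more
- dock: charging dock, fixed: grey slab 72 x 256 mm, 14 mm high, with two low round cups and at its left end a black rocker switch. Origin at the centre of its underside; x across it, away from the robot, y along it to the left, z up. Cup centres at y = -86 and +4 mm, switch pivot at y = +96 mm, all at x = 0
- cup_right (a point): centre of the right cup's flat floor, 14 mm above the worktop; the cup's ring is 10 mm high, 57 mm wide inside, 69 mm outside; a cap is 52 mm across its corners. A mill standing in it has its middle 62 mm above this point, its top 138 mm above the worktop. On its battery end a mill rocks back upright from a lean of some 5 degrees; on the other end it falls over. Axes as the dock's
- cup_left (a point): centre of the left cup's floor, 90 mm to the left of the other; the same cup
- dock_switch (a joint): rocker switch: black paddle 36 mm along the dock by 26 mm across, pivoting at its middle about the dock's x axis, 18 mm above the worktop; 0 = off (left, outer end raised, 25 mm above the worktop), 0.36 rad = on (outer end down, 19 mm above it). It stays where it is left; about 5 N down on the raised end turns it
- switch_end (a point): point on the top of the paddle near its outer end, 13 mm from the pivot: press here, straight down; from off to on it sinks 5 mm
- matchbox: bystander: matchbox 36 x 53 x 15 mm lying between the mills; origin at the centre of its underside
- spice_1: bystander: spice jar 45 mm wide, 106 mm high, standing behind the dock; origin at the centre of its underside
- spice_2: bystander: the like spice jar beside it
- tape_roll: bystander: roll of tape 102 mm across, 25 mm high, lying flat; origin at the centre of its underside
- teaspoon: bystander: teaspoon 130 mm long, 11 mm high; origin at the centre of its underside

How it is judged:
By the outcome, as a careful person would: the job done as asked, in the order asked, and still so for the second after the job is handed in, with the robot touching nothing.
It also fails if it takes over 70 s, if anything falls off the work surface, if the arm or the gripper's body presses on something with over 40 N, if the wrist force passes 120 N, or if a joint passes its speed limit or range.

### The arm

A 6-joint arm with a two-finger parallel gripper is mounted at the origin on a cart in front of the work surface, level with it; the furniture and walls round the work are solid. World frame = base frame: x ahead of the robot, y to its left, z up, the work surface at z = 0. Lengths are in mm, angles in rad, forces in N, time in s.
With the tool pointing down it reaches from about 350 to 925 mm from the base axis. Payload 6.4 kg.
Tool frame: the origin (TCP) lies at the very end of the fingers, on their centre line; the grasp point (between the pads) lies 19 mm behind it; z points along the fingers, y is the line along which they close (so a half turn about z gives the same grasp; the last joint's range is limited). The gripper opens to 85 mm and grips with 20 to 120 N. Pads are 22 mm wide; open, the fingers measure 114 mm over their backs; the gripper's body (76 mm by 85 mm) begins 54 mm behind the grasp point. The pads swing forward as they close: fully open they stand 13 mm farther back than shut.
Start: joints at [1.023, 0.245, 1.558, -0, 1.339, -0.174], TCP at [237.349, 605.128, 231.29] pointing down, gripper open.
Joint ranges: [-3.13, 3.13], [-1.02, 2.26], [0.13, 2.54], [-0.95, 4.09], [0.21, 2.88], [-2.74, 2.74]. Speed limits (rad/s): [2.57, 2.57, 3.14, 3.14, 3.14, 3.14].

### API

Orientations are given as a unit quaternion [x, y, z, w].
In Python, from cell import ctrl gives the robot as it stands.
- The arm moves only by the tool apply_moves, never from a script. Its argument "steps" is a list of rows, each an object with "turn": the turn, a rotation vector about the tool's x, y, z in degrees, a list of three; "xyz": the shift along the tool's x, y, z in mm, a list of three; "fingers": the closure, from -1 (fully open) to 1 (shut), so that 0 is half open. In form: [{"turn": [rx, ry, rz], "xyz": [x, y, z], "fingers": fingers}, ...]. A call has 1 to 10 rows; each row shifts and turns the commanded pose from where the row before left it, along the tool's axes as they then stand; what a row does not reach is not made up. A row lasts 1/8 s, in which the tool goes at most 62.5 mm and 10.7 degrees, less where a joint would pass 70% of its speed; a pose out of reach is approached as far as the arm can. A call with a gripper value outside its range is refused whole. The fingers move at their own pace and stop on an object; "force" is the grip in N (left out, the last holds). Time passes only in rows, so rows that do not move let the fingers close. It gives the time, the measured TCP pose, the force, the opening and the grip force at its end, in the units of the state.
- ctrl.read_state(): the state, without advancing time (a new reading comes with each control period).
- ctrl.capture(name): name is "scene" or "top" or "wrist"; returns a dict with "frame" (384x512x3 uint8, red, green, blue), "depth" (384x512 float32, mm along the optical axis (not along the pixel's ray), 0 where there is no reading), "fx", "fy", "cx", "cy" (pixels), "rvec" (rotation vector, rad) and "tvec" (3), from world to camera coordinates, as OpenCV has them; the wrist camera has in their place "tool_from_camera" (4x4, takes a point from camera to tool coordinates, whose origin is the TCP and whose axes are the flange's). Camera axes: x right, y down, z forward; pixel columns grow to the right and rows downward; lengths in mm; the calibration is good to about 2 mm. A picture is of the moment at which its call begins: read the wrist's pose just before it.
- ctrl.close_job(): hands the job in; it is judged then, once.
The state is a dict: "time": time; "qpos": joint angles; "joint_velocities": joint speeds; "joint_efforts": joint torques, N m; "eef_pos": TCP position; "orientation": TCP orientation; "contact_force": force on the tool from outside, world axes, zero at the start; "moment": the same for the moment, N m; "opening": finger opening in mm; "gripper_force": force on a finger pad.
Only numpy, scipy, OpenCV 4.12 (cv2) and the standard library are available. Lean on these libraries where they do the work, as an engineer would, in place of code of your own. Each camera call takes 0.05 s, during which the arm holds its last target. There are 200 camera calls.

## Working session

There is one attempt and no reset: what is moved stays moved. The work goes in short steps, Python scripts to look and compute and a tool call to move; the robot and the scene stay as the last step left them, time stands still between calls to the robot, and variables do not carry over. Pictures are saved under pics/ and viewed, at most 10 in all, crops included, and the job is handed in when it is done.

Besides the shell and the picture viewer there is one more tool, called after ">>>" by a JSON object that holds its "name" and its "arguments", one argument or row to a line. apply_moves: Moves the arm, as the interface text tells. Its arguments: {"type":"object","properties":{"steps":{"type":"array"},"force":{"type":"number"}},"required":["steps"]}

```bash
ls; mkdir -p pics; python3 - <<'E'
from cell import ctrl
import cv2,numpy as np
s=ctrl.read_state();print(s)
for n in("top","scene"):
    c=ctrl.capture(n);np.savez(f'{n}0.npz',**c)
    cv2.imwrite(f'pics/{n}0.png',cv2.resize(c['frame'][:,:,::-1],(768,576)))
    R=cv2.Rodrigues(np.array(c['rvec'],float))[0];print(n,-R.T@np.array(c['tvec']).ravel(),R[2],c['fx'])
E
```

```text
pics
{'time': 0.0, 'qpos': array([ 1.02289758e+00,  2.45849362e-01,  1.55904498e+00,  9.76086659e-06,
        1.33868055e+00, -1.74108479e-01]), 'joint_velocities': array([-5.39503987e-04, -1.94556022e-03,  1.42412906e-03, -6.94795497e-04,
        1.58557269e-03,  2.37591115e-05]), 'joint_efforts': array([-5.73450197e-04, -4.29506350e+01, -3.26128185e+01, -2.75806333e-04,
        5.49535209e-03, -6.75479598e-06]), 'eef_pos': array([237.04260188, 604.62687879, 230.14109735]), 'orientation': array([ 1.85810016e-01,  9.82585190e-01, -9.25559084e-04, -3.54519583e-04]), 'contact_force': array([-0.41040107,  0.03224072,  0.68690767]), 'moment': array([ 0.0343841 , -0.01726221, -0.02199812]), 'gripper_force': 0.0, 'opening': 85.08819243757159}
top [358.5798691  228.0330803  948.78689473] [ 0.16670648  0.01095588 -0.9859457 ] 458.5688016485312
scene [  48.67768694 -127.74777319  744.79640004] [ 0.51582327  0.40436281 -0.7552596 ] 451.5556918330736
```

View pics/top0.png

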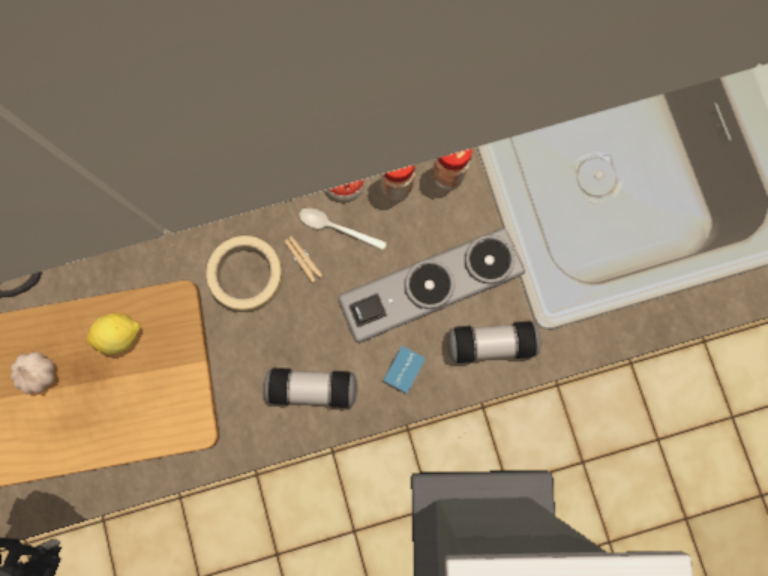

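View pics/scene0.png

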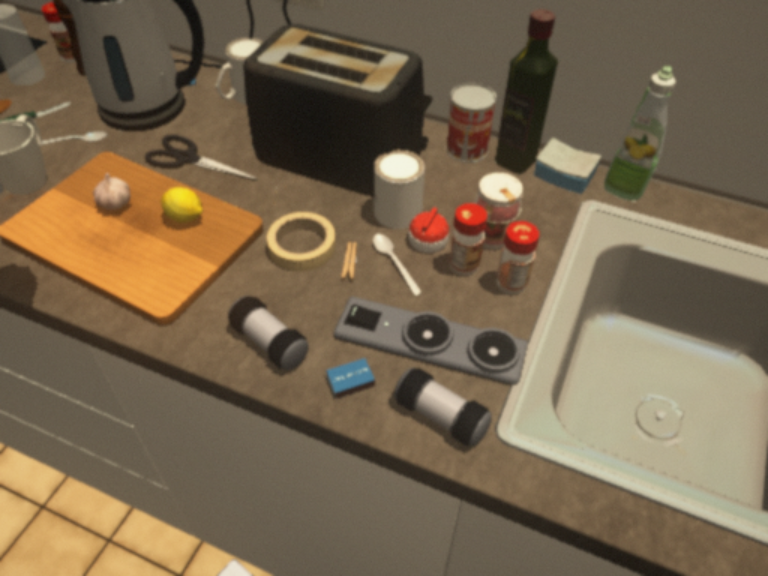

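Top view: the dock runs from (345,315) to (515,250), with its cups at (429,284) and (489,259) and its switch at (368,309). The mills are at (310,388) and (493,343), with the matchbox between them. Next I'll get metric positions from the depth.

```bash
cat > h.py <<'E'
import numpy as np,cv2
from scipy.spatial.transform import Rotation as Ro
def cam(c):
    R=cv2.Rodrigues(np.array(c['rvec'],float))[0];return R,np.array(c['tvec'],float).ravel()
def pts(c,T=None):
    d=c['depth'];v,u=np.mgrid[:d.shape[0],:d.shape[1]]
    P=np.stack([(u-c['cx'])/c['fx']*d,(v-c['cy'])/c['fy']*d,d],-1).astype(float)
    if T is None:
        R,t=cam(c);W=(P-t)@R
    else: W=P@T[:3,:3].T+T[:3,3]
    W[d<=0]=np.nan;return W
def wristT(c,s):
    T=np.eye(4);T[:3,:3]=Ro.from_quat(s['orientation']).as_matrix();T[:3,3]=s['eef_pos'];return T@np.array(c['tool_from_camera'])
def blobs(W,lo,hi,amin=60):
    m=((W[...,2]>lo)&(W[...,2]<hi)).astype(np.uint8)
    n,l,st,ce=cv2.connectedComponentsWithStats(m)
    for i in range(1,n):
        if st[i,4]>=amin:
            p=W[l==i];r=cv2.minAreaRect(p[:,:2].astype(np.float32))
            yield ce[i].round(),st[i,4],r,np.nanmedian(p[:,2]),p[:,2].max()
E
python3 - <<'E'
from h import *
for n in("top","scene"):
    c=dict(np.load(n+'0.npz'));W=pts(c);print(n)
    if n=="top":
        for (u,v) in [(100,60),(300,40),(250,80)]:print(u,v,W[v,u])
    for lo,hi in((7,22),(27,60),(60,140)):
        for b in blobs(W,lo,hi):print(lo,b[0],b[1],np.round(b[2][0],1),np.round(b[2][1],1),round(b[2][2],1),round(b[3],1),round(b[4],1))
    if n=="top":
        # cups/switch pixel picks on planes
        R,t=cam(c);o=-R.T@t
        for nm,(u,v),z in [('cupL',(429,284),14),('cupR',(489,259),14),('sw',(368,309),20),('m1',(310,388),40),('m2',(493,343),40)]:
            r=R.T@np.array([(u/1.5-c['cx'])/c['fx'],(v/1.5-c['cy'])/c['fy'],1]);print(nm,(o+r*(z-o[2])/r[2]).round(1))
E
```

```text
top
100 60 [478.43700016 317.59170507 699.18463641]
300 40 [511.36139536 195.80074645 652.80003043]
250 80 [501.59861853 231.42033845 608.99789875]
7 [231. 129.] 66 [647.6 279.8] [20.3 56.9] 11.3 15.7 22.0
7 [227. 152.] 74 [595.9 288.8] [55.1  7.2] 66.6 9.0 12.8
7 [286. 189.] 3757 [514.9 162.4] [ 72.5 263.1] 21.2 13.6 22.0
7 [201. 172.] 168 [553.9 344.5] [71.9 16.3] 35.1 9.4 14.1
7 [152. 172.] 107 [554.4 439.7] [32.9 75.8] 40.2 16.4 22.0
7 [181. 192.] 69 [514.1 387.7] [19.4 78.8] 61.0 14.4 21.9
7 [ 14. 190.] 90 [524.1 739. ] [14.4 58.7] 29.1 8.6 11.3
7 [ 70. 256.] 13269 [392.6 616.3] [230.1 290.2] 8.9 19.5 22.0
7 [269. 245.] 471 [397.5 206.9] [35.9 53. ] 60.8 15.2 20.1
27 [298. 117.] 113 [661.3 141.2] [45.4 19.6] 66.9 45.0 59.8
27 [231. 125.] 123 [647.1 276.9] [13.7 48.3] 16.9 33.4 49.4
27 [264. 125.] 98 [642.8 210.5] [41.6 14.5] 87.3 45.4 60.0
27 [ 81. 224.] 237 [448.7 587.1] [45.6 63.4] 43.0 54.2 59.9
27 [328. 227.] 1344 [430.   87.9] [ 48.4 121.1] 2.6 42.5 52.3
27 [ 23. 248.] 411 [401.8 694.7] [51.6 50.5] 6.5 54.1 60.0
27 [206. 258.] 1363 [375.1 332.3] [122.7  47.6] 85.9 42.4 52.2
[... 3578 characters left out ...]
15.5 84.8 112.6
60 [158.  19.] 1571 [769.5 834.2] [127.4 208.3] 14.6 97.3 140.0
60 [ 8. 22.] 584 [ 534.2 1153.2] [62.8 46.2] 26.7 98.5 136.8
60 [40. 15.] 408 [ 597.4 1058.7] [255.8  33.6] 75.5 96.4 140.0
60 [384.  76.] 7925 [902.9 321.3] [136.1 852.4] 15.0 105.5 140.0
60 [93. 49.] 2049 [616.  858.6] [ 78.9 206.8] 62.5 100.9 140.0
60 [231.  97.] 3987 [664.9 458.9] [183.4 289.4] 43.4 96.6 140.0
60 [12. 95.] 721 [369.5 881.5] [116.8  62.4] 59.8 79.2 97.8
60 [ 72. 124.] 149 [402.2 694.4] [38.  35.5] 23.9 64.6 81.9
60 [325. 140.] 1406 [704.4 214.9] [ 65.2 135.6] 85.0 97.8 110.6
60 [119. 132.] 279 [449.  586.3] [41.4 49.7] 50.3 68.4 76.6
60 [346. 163.] 616 [683.5 153.9] [89.5 44.3] 58.2 99.3 110.7
```

```bash
cat >> h.py <<'E'
def tool(d,y):
    """tool R from approach d and closing axis y (world)"""
    d=np.array(d,float);d/=np.linalg.norm(d);y=np.array(y,float);y-=d*(y@d);y/=np.linalg.norm(y)
    return np.stack([np.cross(y,d),y,d],1)
def plan(s,p,R):
    R0=Ro.from_quat(s['orientation']).as_matrix()
    rv=Ro.from_matrix(R0.T@R).as_rotvec(degrees=True)
    dp=np.array(p)-s['eef_pos']
    print('turn',rv.round(2),'| xyz in now-axes',(R0.T@dp).round(1),'| in final axes',(R.T@dp).round(1))
def az(a):a=np.radians(a);return [np.cos(a),np.sin(a),0]
E
python3 - <<'E'
from h import *
from cell import ctrl
s=ctrl.read_state()
plan(s,[375.5,331,150],tool([0,0,-1],az(-4)))
c=dict(np.load('top0.npz'));W=pts(c)
m=(W[...,2]>300)&(W[...,0]>430);P=W[m];print(P[:,2].min(),P[P[:,2]<np.percentile(P[:,2],3)].mean(0))
E
```

```text
turn [-1.000e-01  5.000e-02  7.258e+01] | xyz in now-axes [-228.8 -204.1   80.6] | in final axes [-263.4  157.2   80.3]
519.3370858081931 [502.15166564 230.04805263 525.9888791 ]
```

>>> {"name": "apply_moves", "arguments": {
  "steps": [
    {"turn": [0, 0, 10.4], "xyz": [0, 0, 0], "fingers": -1},
    {"turn": [0, 0, 10.4], "xyz": [0, 0, 0], "fingers": -1},
    {"turn": [0, 0, 10.4], "xyz": [0, 0, 0], "fingers": -1},
    {"turn": [0, 0, 10.4], "xyz": [0, 0, 0], "fingers": -1},
    {"turn": [0, 0, 10.4], "xyz": [0, 0, 0], "fingers": -1},
    {"turn": [0, 0, 10.4], "xyz": [0, 0, 0], "fingers": -1},
    {"turn": [0, 0, 10.2], "xyz": [0, 0, 0], "fingers": -1}
  ],
  "force": 60
}}

```text
time: 0.98
eef_pos: [237.2, 604.8, 230.6]
orientation: [0.733, 0.68, -0.001, 0.0]
contact_force: [0.5, 0.3, -0.0]
opening: 85.2
gripper_force: 0.0
```

>>> {"name": "apply_moves", "arguments": {
  "steps": [
    {"turn": [0, 0, 0], "xyz": [-40, 22, 8], "fingers": -1},
    {"turn": [0, 0, 0], "xyz": [-45, 27, 8], "fingers": -1},
    {"turn": [0, 0, 0], "xyz": [-45, 27, 8], "fingers": -1},
    {"turn": [0, 0, 0], "xyz": [-45, 27, 8], "fingers": -1},
    {"turn": [0, 0, 0], "xyz": [-45, 27, 8], "fingers": -1},
    {"turn": [0, 0, 0], "xyz": [-43, 27, 10], "fingers": -1},
    {"turn": [0, 0, 0], "xyz": [0, 0, 0], "fingers": -1},
    {"turn": [0, 0, 0], "xyz": [0, 0, 0], "fingers": -1}
  ]
}}

```text
time: 1.98
eef_pos: [375.4, 331.9, 181.2]
orientation: [0.732, 0.682, -0.0, -0.0]
contact_force: [0.4, -0.0, -0.1]
opening: 85.6
gripper_force: 0.0
```

```bash
python3 - <<'E'
from h import *
from cell import ctrl
s=ctrl.read_state();c=ctrl.capture('wrist')
print(s['time'],s['eef_pos'],s['qpos'].round(3),s['moment'])
T=wristT(c,s);W=pts(c,T)
for b in blobs(W,27,60,300):print(b[0],b[1],np.round(b[2][0],1),np.round(b[2][1],1),round(b[2][2],1),round(b[4],1))
print(np.array(c['tool_from_camera']).round(3))
cv2.imwrite('pics/w1.png',c['frame'][:,:,::-1])
plan(s,[375.5,331,6],tool([0,0,-1],az(-4)))
E
```

```text
1.975 [375.41531165 331.88480337 181.22024932] [ 0.497 -0.056  1.976  0.     1.221  0.567] [ 0.01610507  0.00026706 -0.00971433]
[253. 175.] 5761 [374.9 334.2] [120.5  48. ] 86.0 49.9
[[ 1.00000e-03 -9.64000e-01 -2.67000e-01  6.67160e+01]
 [ 1.00000e+00  1.00000e-03 -0.00000e+00 -1.02800e+00]
 [ 0.00000e+00 -2.67000e-01  9.64000e-01 -1.42244e+02]
 [ 0.00000e+00  0.00000e+00  0.00000e+00  1.00000e+00]]
turn [-0.02 -0.01 -0.04] | xyz in now-axes [ -0.9   0.2 175.2] | in final axes [-9.000e-01  1.000e-01  1.752e+02]
```

View pics/w1.png

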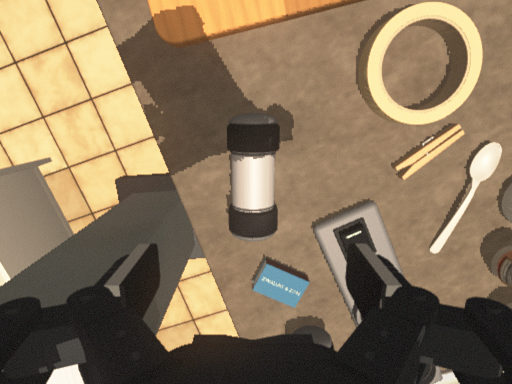

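Wrist view: the mill is centred at (253,175) and its grasp corridor is free. Next I descend, grip and lift to test which end is heavy.

>>> {"name": "apply_moves", "arguments": {
  "steps": [
    {"turn": [0, 0, 0], "xyz": [1, 0, 45], "fingers": -1},
    {"turn": [0, 0, 0], "xyz": [0, 0, 45], "fingers": -1},
    {"turn": [0, 0, 0], "xyz": [0, 0, 45], "fingers": -1},
    {"turn": [0, 0, 0], "xyz": [0, 0, 30], "fingers": -1},
    {"turn": [0, 0, 0], "xyz": [0, 0, 8], "fingers": -0.5},
    {"turn": [0, 0, 0], "xyz": [0, 0, 0], "fingers": 0.3},
    {"turn": [0, 0, 0], "xyz": [0, 0, 0], "fingers": 1},
    {"turn": [0, 0, 0], "xyz": [0, 0, 0], "fingers": 1},
    {"turn": [0, 0, 0], "xyz": [0, 0, 0], "fingers": 1}
  ],
  "force": 80
}}

```text
time: 3.15
eef_pos: [376.9, 333.9, 10.0]
orientation: [0.731, 0.682, 0.002, 0.0]
contact_force: [-2.4, 3.1, 6.3]
opening: 39.6
gripper_force: 81.0
```

>>> {"name": "apply_moves", "arguments": {
  "steps": [
    {"turn": [0, 0, 0], "xyz": [0, 0, -10], "fingers": 1},
    {"turn": [0, 0, 0], "xyz": [0, 0, -15], "fingers": 1},
    {"turn": [0, 0, 0], "xyz": [0, 0, -5], "fingers": 1},
    {"turn": [0, 0, 0], "xyz": [0, 0, 0], "fingers": 1},
    {"turn": [0, 0, 0], "xyz": [0, 0, 0], "fingers": 1},
    {"turn": [0, 0, 0], "xyz": [0, 0, 0], "fingers": 1}
  ]
}}

```text
time: 3.9
eef_pos: [375.3, 332.6, 37.8]
orientation: [0.731, 0.682, -0.0, -0.0]
contact_force: [0.4, -0.1, -4.2]
opening: 39.7
gripper_force: 81.0
```

```bash
python3 - <<'E'
from h import *
from cell import ctrl
s=ctrl.read_state();print(s)
E
```

```text
{'time': 3.9, 'qpos': array([ 4.98636940e-01,  1.77149440e-01,  2.03826823e+00, -2.69753455e-05,
        9.27137984e-01,  5.68818706e-01]), 'joint_velocities': array([-0.00030008, -0.00111801, -0.0034602 , -0.00118025,  0.00237547,
        0.00136731]), 'joint_efforts': array([-2.51326433e-03, -3.44668794e+01, -2.66430169e+01, -7.53201102e-02,
        6.25089440e-02,  5.85033990e-05]), 'eef_pos': array([375.2705697 , 332.5529816 ,  37.82525045]), 'orientation': array([ 7.31473773e-01,  6.81869407e-01, -4.69019459e-04, -1.09459420e-04]), 'contact_force': array([ 0.44058711, -0.12637919, -4.15293322]), 'moment': array([ 0.12277748, -0.03695832,  0.01988167]), 'gripper_force': 80.97585797309875, 'opening': 39.739842195485714}
```

Battery end of the left mill is -y (moment +0.12 N m). I'll set it down, rise, and lean the tool so it points toward that end.

>>> {"name": "apply_moves", "arguments": {
  "steps": [
    {"turn": [0, 0, 0], "xyz": [0, 0, 14], "fingers": 1},
    {"turn": [0, 0, 0], "xyz": [0, 0, 10], "fingers": 1},
    {"turn": [0, 0, 0], "xyz": [0, 0, 4], "fingers": 1},
    {"turn": [0, 0, 0], "xyz": [0, 0, 0], "fingers": 0.2},
    {"turn": [0, 0, 0], "xyz": [0, 0, 0], "fingers": -1},
    {"turn": [0, 0, 0], "xyz": [0, 0, 0], "fingers": -1},
    {"turn": [0, 0, 0], "xyz": [0, 0, -25], "fingers": -1},
    {"turn": [0, 0, 0], "xyz": [0, 0, -45], "fingers": -1},
    {"turn": [0, 0, 0], "xyz": [0, 0, 0], "fingers": -1}
  ]
}}

```text
time: 5.03
eef_pos: [378.6, 334.4, 84.3]
orientation: [0.731, 0.682, 0.004, 0.001]
contact_force: [-0.4, 0.2, -0.9]
opening: 85.2
gripper_force: 0.0
```

>>> {"name": "apply_moves", "arguments": {
  "steps": [
    {"turn": [0, -9, 0], "xyz": [0, 0, 0], "fingers": -1},
    {"turn": [0, -9, 0], "xyz": [0, 0, 0], "fingers": -1},
    {"turn": [0, -9, 0], "xyz": [0, 0, 0], "fingers": -1},
    {"turn": [0, -9, 0], "xyz": [0, 0, 0], "fingers": -1},
    {"turn": [0, -9, 0], "xyz": [0, 0, 0], "fingers": -1},
    {"turn": [0, 0, 0], "xyz": [0, 0, 0], "fingers": -1}
  ]
}}

```text
time: 5.78
eef_pos: [374.6, 332.9, 77.4]
orientation: [0.674, 0.631, -0.281, 0.261]
contact_force: [-0.4, -0.7, -0.8]
opening: 85.5
gripper_force: 0.0
```

```bash
python3 - <<'E'
from h import *
from cell import ctrl
s=ctrl.read_state();print(s['time'],s['eef_pos'],s['orientation'].round(3),s['qpos'].round(3))
b=-np.array(az(86));d=(b+np.array([0,0,-1]))/2**.5
R=tool(d,az(-4));p=np.array([376.6,351.5,24])+16*d
plan(s,p,R);plan(s,p-60*d,R)
c=ctrl.capture('top');W=pts(c)
for b in blobs(W,27,60,300):print(b[0],b[1],np.round(b[2][0],1),np.round(b[2][1],1),round(b[2][2],1),round(b[4],1))
E
```

```text
5.775 [374.55719024 332.94935425  77.44556745] [ 0.674  0.631 -0.281  0.261] [ 0.747  0.514  1.672 -0.505  1.586  0.974]
turn [-0.08  0.11  0.2 ] | xyz in now-axes [51.1  1.  40.5] | in final axes [51.   0.7 40.6]
turn [-0.08  0.11  0.2 ] | xyz in now-axes [ 50.9   0.9 -19.5] | in final axes [ 51.    0.7 -19.4]
[328. 227.] 1342 [429.8  88.1] [ 48.  121.1] 2.8 51.4
[ 23. 248.] 405 [401.7 695.1] [52.1 50.5] 3.0 60.0
[207. 258.] 1371 [375.  331.2] [121.4  47.8] 85.8 51.3
```

>>> {"name": "apply_moves", "arguments": {
  "steps": [
    {"turn": [0, 0, 0], "xyz": [26, 0.5, -10], "fingers": -1},
    {"turn": [0, 0, 0], "xyz": [25, 0.5, -10], "fingers": -1},
    {"turn": [0, 0, 0], "xyz": [0, 0, 25], "fingers": -1},
    {"turn": [0, 0, 0], "xyz": [0, 0, 25], "fingers": -1},
    {"turn": [0, 0, 0], "xyz": [0, 0, 10], "fingers": -0.5},
    {"turn": [0, 0, 0], "xyz": [0, 0, 0], "fingers": 0.3},
    {"turn": [0, 0, 0], "xyz": [0, 0, 0], "fingers": 1},
    {"turn": [0, 0, 0], "xyz": [0, 0, 0], "fingers": 1},
    {"turn": [0, 0, 0], "xyz": [0, 0, 0], "fingers": 1}
  ],
  "force": 100
}}

```text
time: 6.95
eef_pos: [377.8, 341.2, 16.9]
orientation: [0.676, 0.63, -0.279, 0.261]
contact_force: [0.2, 1.1, 5.3]
opening: 45.9
gripper_force: 102.2
```

```bash
python3 - <<'E'
from h import *
from cell import ctrl
s=ctrl.read_state();print(s['time'],s['eef_pos'],s['orientation'].round(3),s['qpos'].round(3),s['moment'].round(3),s['contact_force'].round(1),s['opening'])
c=ctrl.capture('wrist');cv2.imwrite('pics/w2.png',c['frame'][:,:,::-1])
E
```

```text
6.95 [377.78439067 341.21813253  16.93380205] [ 0.676  0.63  -0.279  0.261] [ 0.754  0.629  1.639 -0.503  1.513  1.023] [-0.029  0.034 -0.142] [0.2 1.1 5.3] 45.9150473728142
```

View pics/w2.png

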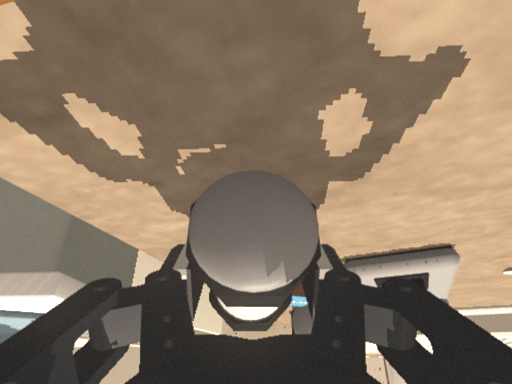

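The 45.9 mm opening and this view show the pads caught the upper cap. I'll reopen, slide about 9 mm toward mid-length, and regrip on the tube.

>>> {"name": "apply_moves", "arguments": {
  "steps": [
    {"turn": [0, 0, 0], "xyz": [0, 0, 0], "fingers": 0},
    {"turn": [0, 0, 0], "xyz": [0, 0, 0], "fingers": -0.6},
    {"turn": [0, 0, 0], "xyz": [0, 0, 0], "fingers": -0.6},
    {"turn": [0, 0, 0], "xyz": [-6, 0, 7], "fingers": -0.6},
    {"turn": [0, 0, 0], "xyz": [0, 0, 0], "fingers": 0},
    {"turn": [0, 0, 0], "xyz": [0, 0, 0], "fingers": 1},
    {"turn": [0, 0, 0], "xyz": [0, 0, 0], "fingers": 1},
    {"turn": [0, 0, 0], "xyz": [0, 0, 0], "fingers": 1}
  ],
  "force": 100
}}

```text
time: 8.0
eef_pos: [376.3, 331.3, 15.6]
orientation: [0.676, 0.63, -0.28, 0.261]
contact_force: [-2.8, -0.5, 5.5]
opening: 41.2
gripper_force: 100.4
```

>>> {"name": "apply_moves", "arguments": {
  "steps": [
    {"turn": [0, 0, 0], "xyz": [-8, 0, -8], "fingers": 1},
    {"turn": [0, 0, 0], "xyz": [-22, 0, -22], "fingers": 1},
    {"turn": [0, 0, 0], "xyz": [-25, 0, -25], "fingers": 1},
    {"turn": [0, 0, 0], "xyz": [-25, 0, -25], "fingers": 1},
    {"turn": [0, 0, 0], "xyz": [-20, 0, -20], "fingers": 1},
    {"turn": [0, 0, 0], "xyz": [0, 0, 0], "fingers": 1},
    {"turn": [0, 0, 0], "xyz": [0, 0, 0], "fingers": 1}
  ]
}}

```text
time: 8.88
eef_pos: [375.9, 330.9, 155.2]
orientation: [0.675, 0.63, -0.281, 0.261]
contact_force: [-0.1, -0.8, -4.5]
opening: 41.0
gripper_force: 101.4
```

```bash
cat > kin.py <<'E'
from h import *
from scipy.optimize import least_squares
def fk(q,k):
    H,a,L1,L2,L3,e,o=k
    R=Ro.from_euler('Z',q[0])
    p=R.apply([a,e,H])
    R=R*Ro.from_euler('Y',q[1]);p=p+R.apply([0,0,L1])
    R=R*Ro.from_euler('Y',q[2]);p=p+R.apply([o,0,L2])
    R=R*Ro.from_euler('Z',SG[0]*q[3])*Ro.from_euler('Y',q[4]);p=p+R.apply([0,0,L3])
    R=R*Ro.from_euler('Z',SG[1]*q[5]+SG[2])
    return p,R.as_matrix()
SG=[1,1,-np.pi/2]
E
python3 - <<'E'
import kin;from kin import *
from cell import ctrl
s=ctrl.read_state();print(s['time'],s['eef_pos'],s['moment'].round(3),s['contact_force'].round(1),s['opening'])
D=[([1.02289758,.245849,1.559045,0,1.33868,-.174108],[237.04,604.63,230.14],[.18581,.982585,-.0009,-.00035]),
([.497,-.056,1.976,0,1.221,.567],[375.4,331.9,181.2],[.732,.682,0,0]),
([.49864,.17715,2.03827,0,.92714,.56882],[375.27,332.55,37.83],[.73147,.68187,-.0005,-.0001]),
([.747,.514,1.672,-.505,1.586,.974],[374.56,332.95,77.45],[.674,.631,-.281,.261]),
([.754,.629,1.639,-.503,1.513,1.023],[377.8,341.2,16.9],[.676,.63,-.279,.261]),
(s['qpos'],s['eef_pos'],s['orientation'])]
best=None
for s4 in(1,-1):
  for s6 in(1,-1):
    for c in(np.pi/2,-np.pi/2):
      kin.SG[:]=[s4,s6,c]
      def f(k):
        r=[]
        for q,p,o in D:
            P,R=fk(q,k);r+=list(P-p)+list(Ro.from_matrix(R.T@Ro.from_quat(o).as_matrix()).as_rotvec()*100)
        return r
      z=least_squares(f,[300,0,350,350,250,100,0])
      if best is None or z.cost<best[0]:best=(z.cost,list(kin.SG),z.x,np.abs(z.fun).max())
print(best);np.savez('k.npz',SG=best[1],k=best[2])
E
```

```text
8.875 [375.94067939 330.87440242 155.15194745] [ 0.866 -0.044  0.025] [-0.1 -0.8 -4.5] 41.0499507920433
(np.float64(0.17154475519092652), [1, 1, 1.5707963267948966], array([2.73285496e+02, 1.26763726e-01, 4.20188981e+02, 5.68589237e+02,
       2.54401351e+02, 1.12674767e+02, 6.63771545e+01]), np.float64(0.3008845877071735))
```

```bash
cat >> kin.py <<'E'
_z=np.load('k.npz');SG=list(_z['SG']);K=_z['k']
LO=np.array([-3.13,-1.02,.13,-.95,.21,-2.74]);HI=np.array([3.13,2.26,2.54,4.09,2.88,2.74])
def ik(p,R,q0):
    def f(q):
        P,Q=fk(q,K);return list(P-p)+list(Ro.from_matrix(Q.T@R).as_rotvec()*200)
    z=least_squares(f,np.clip(q0,LO+.01,HI-.01),bounds=(LO,HI));return z.x,np.abs(z.fun).max()
def placeR(a,t=45):
    f=np.array(az(a));d=np.cos(np.radians(t))*np.array([0,0,-1.])+np.sin(np.radians(t))*f
    return tool(d,np.cross(f,[0,0,1])),f
def slerp(R0,R1,n):
    rv=Ro.from_matrix(R0.T@R1).as_rotvec()
    return [R0@Ro.from_rotvec(rv*i/n).as_matrix() for i in range(1,n+1)]
E
python3 - <<'E'
from kin import *
from cell import ctrl
s=ctrl.read_state();R0=Ro.from_quat(s['orientation']).as_matrix()
q0=s['qpos'];print(q0.round(2))
for nm,cup in(('L',[514,170]),('R',[547,86])):
  for a in(0,20,45,70,90):
    R,f=placeR(a);p=np.array(cup+[76])+8.4*f+[0,0,-1.2]
    rv=Ro.from_matrix(R0.T@R).as_rotvec(degrees=True)
    q=q0;mx=0;n=14;S=slerp(R0,R,n);jm=0
    for i,Ri in enumerate(S):
        qn,e=ik(s['eef_pos']+(p+[0,0,75]-s['eef_pos'])*(i+1)/n,Ri,q);mx=max(mx,e);jm=max(jm,np.abs(qn-q).max());q=qn
    qf,e=ik(p,R,q)
    print(nm,a,rv.round(0),round(np.linalg.norm(rv)),'path err',round(mx,1),'jmax',round(jm,2),qf.round(2),round(e,2))
E
```

```text
[ 0.74  0.39  1.67 -0.51  1.69  0.91]
L 0 [-0. 71. 94.] 118 path err 0.0 jmax 0.2 [ 0.19 -0.01  2.3  -0.95  0.21  2.65] 9.52
L 20 [-0. 79. 73.] 107 path err 0.0 jmax 0.3 [-0.   -0.04  2.36  1.33  0.25 -0.01] 0.0
L 45 [-0. 86. 45.] 97 path err 0.0 jmax 0.2 [-0.17  0.03  2.3   1.19  0.67 -0.31] 0.0
L 70 [-0. 89. 18.] 91 path err 0.0 jmax 0.15 [-0.23  0.16  2.15  0.99  1.   -0.52] 0.0
L 90 [-0. 90. -4.] 90 path err 0.0 jmax 0.14 [-0.22  0.28  2.01  0.82  1.22 -0.67] 0.0
R 0 [-0. 71. 94.] 118 path err 0.0 jmax 0.19 [-0.14 -0.02  2.32  1.02  0.21  0.45] 17.01
R 20 [-0. 79. 73.] 107 path err 0.0 jmax 0.28 [-0.22  0.01  2.32  1.3   0.41 -0.14] 0.0
R 45 [-0. 86. 45.] 97 path err 0.0 jmax 0.18 [-0.35  0.1   2.22  1.12  0.79 -0.38] 0.0
R 70 [-0. 89. 18.] 91 path err 0.0 jmax 0.14 [-0.38  0.24  2.06  0.91  1.1  -0.58] 0.0
R 90 [-0. 90. -4.] 90 path err 0.0 jmax 0.15 [-0.36  0.35  1.91  0.75  1.31 -0.73] 0.0
```

```bash
python3 - <<'E'
from kin import *
from cell import ctrl
s=ctrl.read_state();R0=Ro.from_quat(s['orientation']).as_matrix()
R,f=placeR(60);p=np.array([514,170,165])-110*f
plan(s,p,R)
q=s['qpos'];jm=0
for Ri in slerp(R0,R,10):
    qn,e=ik(s['eef_pos'],Ri,q);jm=max(jm,np.abs(qn-q).max());q=qn
print(jm,e,q.round(2),ik(p,R,q))
# cups in top image
c=ctrl.capture('top');np.savez('top1.npz',**c)
Rc,t=cam(c);o=-Rc.T@t
g=cv2.cvtColor(c['frame'],cv2.COLOR_RGB2GRAY)
m=(g<60).astype(np.uint8)
for cn in cv2.findContours(m,cv2.RETR_EXTERNAL,cv2.CHAIN_APPROX_NONE)[0]:
    if cv2.contourArea(cn)>250:
        x,y,w,h=cv2.boundingRect(cn)
        if 220<x<370 and 140<y<230:
            (u,v),ax,an=cv2.fitEllipse(cn)
            for z in(14,24):
                r=Rc.T@np.array([(u-c['cx'])/c['fx'],(v-c['cy'])/c['fy'],1]);print((u,v),np.round(ax,1),z,(o+r*(z-o[2])/r[2]).round(1),cv2.contourArea(cn))
E
```

```text
turn [-0.09 88.36 28.83] | xyz in now-axes [-183.6  100.7  169.6] | in final axes [-120.5  200.  -134.4]
0.27603861404519336 1.1368683772161603e-13 [ 0.21 -0.37  2.44  0.93  0.72  0.12] (array([-0.51899102, -0.24796847,  2.3292621 ,  0.85465754,  1.21499347,
       -0.37422706]), np.float64(1.1368683772161603e-13))
(286.099609375, 189.38079833984375) [24.  24.4] 14 [511.5 168.   14. ] 455.5
(286.099609375, 189.38079833984375) [24.  24.4] 24 [509.9 168.7  24. ] 455.5
(326.11859130859375, 172.7543182373047) [23.6 24.3] 14 [544.4  83.9  14. ] 446.5
(326.11859130859375, 172.7543182373047) [23.6 24.3] 24 [542.4  85.5  24. ] 446.5
```

>>> {"name": "apply_moves", "arguments": {
  "steps": [
    {"turn": [0, 8.84, 2.88], "xyz": [0, 0, 0], "fingers": 1},
    {"turn": [0, 8.84, 2.88], "xyz": [0, 0, 0], "fingers": 1},
    {"turn": [0, 8.84, 2.88], "xyz": [0, 0, 0], "fingers": 1},
    {"turn": [0, 8.84, 2.88], "xyz": [0, 0, 0], "fingers": 1},
    {"turn": [0, 8.84, 2.88], "xyz": [0, 0, 0], "fingers": 1},
    {"turn": [0, 8.84, 2.88], "xyz": [0, 0, 0], "fingers": 1},
    {"turn": [0, 8.84, 2.88], "xyz": [0, 0, 0], "fingers": 1},
    {"turn": [0, 8.84, 2.88], "xyz": [0, 0, 0], "fingers": 1},
    {"turn": [0, 8.84, 2.88], "xyz": [0, 0, 0], "fingers": 1},
    {"turn": [0, 8.84, 2.88], "xyz": [0, 0, 0], "fingers": 1}
  ]
}}

```text
time: 10.18
eef_pos: [375.0, 330.7, 154.7]
orientation: [0.8, 0.461, 0.332, -0.193]
contact_force: [-0.7, 0.2, -3.6]
opening: 41.0
gripper_force: 100.9
```

>>> {"name": "apply_moves", "arguments": {
  "steps": [
    {"turn": [0, 0, 0], "xyz": [-17, 28, -19], "fingers": 1},
    {"turn": [0, 0, 0], "xyz": [-17, 28, -19], "fingers": 1},
    {"turn": [0, 0, 0], "xyz": [-17, 28, -19], "fingers": 1},
    {"turn": [0, 0, 0], "xyz": [-17, 29, -19], "fingers": 1},
    {"turn": [0, 0, 0], "xyz": [-17, 29, -19], "fingers": 1},
    {"turn": [0, 0, 0], "xyz": [-17, 29, -19], "fingers": 1},
    {"turn": [0, 0, 0], "xyz": [-18, 29, -20], "fingers": 1},
    {"turn": [0, 0, 0], "xyz": [0, 0, 0], "fingers": 1},
    {"turn": [0, 0, 0], "xyz": [0, 0, 0], "fingers": 1}
  ]
}}

```text
time: 11.3
eef_pos: [458.7, 76.4, 164.8]
orientation: [0.8, 0.462, 0.33, -0.193]
contact_force: [-1.1, -0.6, -4.3]
opening: 40.5
gripper_force: 104.0
```

```bash
python3 - <<'E'
from kin import *
from cell import ctrl
s=ctrl.read_state();print(s['time'],s['eef_pos'],s['qpos'].round(2),s['moment'].round(3),s['opening'])
c=ctrl.capture('wrist');np.savez('w3.npz',**c);T=wristT(c,s);np.save('w3T.npy',T)
cv2.imwrite('pics/w3.png',c['frame'][:,:,::-1])
R,f=placeR(60);plan(s,s['eef_pos'],R)
E
```

```text
11.3 [458.72760313  76.3996689  164.78006723] [-0.51 -0.25  2.33  0.85  1.22 -0.37] [-0.644  0.408  0.061] 40.50820966211146
turn [-0.2  0.  -0.1] | xyz in now-axes [0. 0. 0.] | in final axes [0. 0. 0.]
```

View pics/w3.png

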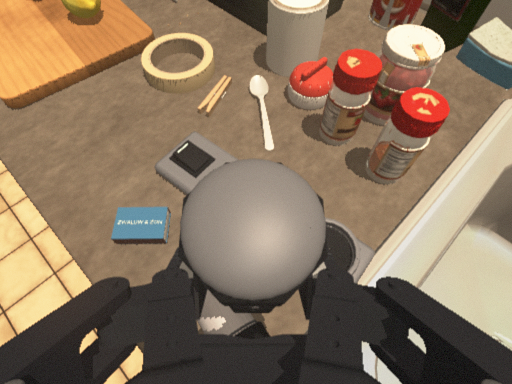

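The held mill's dome fills (253,232) and hides the cups, so I'll hover over the left cup and check mill against cup in the fixed cameras.

```bash
python3 - <<'E'
from kin import *
from cell import ctrl
s=ctrl.read_state()
R,f=placeR(60);plan(s,np.array([511.5,168,120])+8.4*f,R)
E
```

```text
turn [-0.21 -0.01 -0.05] | xyz in now-axes [ 48.6   0.5 112.3] | in final axes [4.860e+01 1.000e-01 1.123e+02]
```

>>> {"name": "apply_moves", "arguments": {
  "steps": [
    {"turn": [0, 0, 0], "xyz": [10, 0, 20], "fingers": 1},
    {"turn": [0, 0, 0], "xyz": [10, 0, 24], "fingers": 1},
    {"turn": [0, 0, 0], "xyz": [10, 0, 24], "fingers": 1},
    {"turn": [0, 0, 0], "xyz": [10, 0, 24], "fingers": 1},
    {"turn": [0, 0, 0], "xyz": [9, 0, 20], "fingers": 1},
    {"turn": [0, 0, 0], "xyz": [0, 0, 0], "fingers": 1},
    {"turn": [0, 0, 0], "xyz": [0, 0, 0], "fingers": 1}
  ]
}}

```text
time: 12.22
eef_pos: [516.1, 174.9, 121.7]
orientation: [0.8, 0.462, 0.331, -0.192]
contact_force: [0.1, -1.0, -3.8]
opening: 40.9
gripper_force: 104.5
```

```bash
cat > chk.py <<'E'
from kin import *
from cell import ctrl
import sys
cup=np.array(eval(sys.argv[1]),float);tag=sys.argv[2]
s=ctrl.read_state();print(s['time'],s['eef_pos'].round(1),s['moment'].round(3))
for n in('top','scene'):
    c=ctrl.capture(n);np.savez(f'{n}_{tag}.npz',**c);W=pts(c)
    near=np.hypot(W[...,0]-cup[0],W[...,1]-cup[1])<45
    z=W[...,2]
    m=near&(z>50);P=W[m];zt=np.percentile(P[:,2],99)
    print(n,'zmax',zt.round(1))
    v,u=np.nonzero(m)
    x0,x1,y0,y1=max(u.min()-40,0),u.max()+40,max(v.min()-40,0),v.max()+40
    cv2.imwrite(f'pics/{n}_{tag}.png',cv2.resize(c['frame'][y0:y1,x0:x1,::-1],None,fx=3,fy=3,interpolation=cv2.INTER_CUBIC));print('crop',x0,y0)
E
python3 chk.py "[511.5,168]" hv1; python3 - <<'E'
import cv2,numpy as np
a=cv2.imread('pics/top_hv1.png');b=cv2.imread('pics/scene_hv1.png')
h=max(a.shape[0],b.shape[0]);o=np.zeros((h,a.shape[1]+b.shape[1],3),np.uint8);o[:a.shape[0],:a.shape[1]]=a;o[:b.shape[0],a.shape[1]:]=b
k=min(800/o.shape[1],600/o.shape[0],1);cv2.imwrite('pics/hv1.png',cv2.resize(o,None,fx=k,fy=k));print(k,a.shape)
E
```

```text
12.225 [516.1 174.9 121.7] [-0.627  0.43   0.012]
top zmax 701.7
crop 231 0Traceback (most recent call last):
  File "chk.py", line 10, in <module>
    m=near&(z>50);P=W[m];zt=np.percentile(P[:,2],99)
                            ~~~~~~~~~~~~~^^^^^^^^^^^
    return _quantile_unchecked(
        a, q, axis, out, overwrite_input, method, keepdims, weights)
    return _ureduce(a,
                    func=_quantile_ureduce_func,
    ...<5 lines>...
                    overwrite_input=overwrite_input,
                    method=method)
    r = func(a, **kwargs)
    result = _quantile(arr,
                       quantiles=q,
    ...<2 lines>...
                       out=out,
                       weights=wgt)
    slices_having_nans = np.isnan(arr[-1, ...])
                                  ~~~^^^^^^^^^
IndexError: index -1 is out of bounds for axis 0 with size 0
[ WARN:0@0.015] global loadsave.cpp:275 findDecoder imread_('pics/scene_hv1.png'): can't open/read file: check file path/integrity
Traceback (most recent call last):
AttributeError: 'NoneType' object has no attribute 'shape'
```

```bash
cat > chk.py <<'E'
from kin import *
from cell import ctrl
import sys
x,y,tag=float(sys.argv[1]),float(sys.argv[2]),sys.argv[3]
s=ctrl.read_state();print(s['time'],s['eef_pos'].round(1))
o=[]
for n in('top','scene'):
    c=ctrl.capture(n);np.savez(f'{n}_{tag}.npz',**c);W=pts(c)
    Rc,t=cam(c);k=Rc@np.array([x,y,80])+t;u=int(c['fx']*k[0]/k[2]+c['cx']);v=int(c['fy']*k[1]/k[2]+c['cy'])
    u0,v0=max(u-65,0),max(v-65,0);print(n,'crop origin',u0,v0)
    o.append(cv2.resize(c['frame'][v0:v0+130,u0:u0+130,::-1],(400,400),interpolation=cv2.INTER_CUBIC))
    m=(np.hypot(W[...,0]-x,W[...,1]-y)<45)&(W[...,2]>125)&(W[...,2]<300);P=W[m]
    if len(P):print(len(P),'z99',np.percentile(P[:,2],99),'mean',P.mean(0).round(1))
cv2.imwrite(f'pics/{tag}.png',np.hstack(o))
E
python3 chk.py 511.5 168 hv1
```

```text
12.325 [516.6 174.3 122.1]
top crop origin 223 118
1187 z99 192.33741711572833 mean [502.5 160.2 174.9]
scene crop origin 221 138
```

View pics/hv1.png

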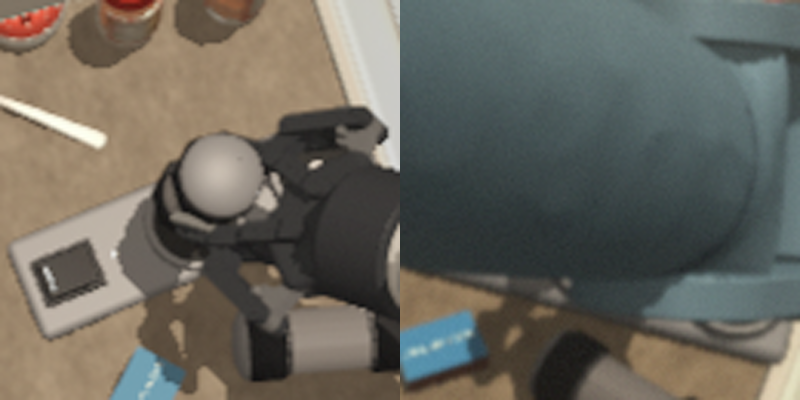

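```bash
cat > dome.py <<'E'
from kin import *
def dome(c,x,y,ztop,draw=None):
    W=pts(c);z=W[...,2]
    m=(np.hypot(W[...,0]-x,W[...,1]-y)<45)&(z>ztop-14)&(z<ztop+14)
    f=c['frame'].astype(int);g=f.mean(2);m&=(g>75)
    m=cv2.morphologyEx(m.astype(np.uint8),cv2.MORPH_OPEN,np.ones((5,5),np.uint8))
    cn=max(cv2.findContours(m,cv2.RETR_EXTERNAL,cv2.CHAIN_APPROX_NONE)[0],key=cv2.contourArea)
    (u,v),ax,an=cv2.fitEllipse(cv2.convexHull(cn))
    Rc,t=cam(c);o=-Rc.T@t;r=Rc.T@np.array([(u-c['cx'])/c['fx'],(v-c['cy'])/c['fy'],1])
    P=W[m>0];top=np.percentile(P[:,2],[50,97])
    return (u,v),np.round(ax,1),(o+r*(ztop-6-o[2])/r[2]).round(1),top
E
python3 - <<'E'
from dome import *
c=dict(np.load('top_hv1.npz'))
print(dome(c,512,168,185))
E
```

```text
((294.387451171875, 174.17550659179688), array([26.3, 27.5]), array([510.5, 163.6, 179. ]), array([183.65480043, 187.48845969]))
```

```bash
cat > tilt.py <<'E'
from dome import *
def gray_ell(c,mask0):
    f=c['frame'].astype(int);g=f.mean(2)
    m=mask0&(g>60)&(np.ptp(f,axis=2)<25)
    m=cv2.morphologyEx(m.astype(np.uint8),cv2.MORPH_OPEN,np.ones((7,7),np.uint8))
    cn=max(cv2.findContours(m,cv2.RETR_EXTERNAL,cv2.CHAIN_APPROX_NONE)[0],key=cv2.contourArea)
    return cv2.fitEllipse(cv2.convexHull(cn))
def axis_pts(tau,k,sl):
    """tool-frame base-circle centre of the upper dome; k: TCP ahead of axis along d, sl: G to mid (toward battery)"""
    G=np.array([0,0,-k]);t=np.radians(tau)
    up=np.array([1,0,-1])/2**.5;f=np.array([1,0,1])/2**.5
    u=up*np.cos(t)-f*np.sin(t)   # top leans back (-f) for tau>0
    return G+u*(53-sl),G-u*sl,G-u*(62+sl),u
def circ(tau,k,sl,r=22):
    C,_,_,u=axis_pts(tau,k,sl);y=np.array([0,1.,0]);w=np.cross(u,y);a=np.linspace(0,2*np.pi,60,endpoint=False)
    return C+r*(np.outer(np.cos(a),y)+np.outer(np.sin(a),w))
E
python3 - <<'E'
from tilt import *
c=dict(np.load('w3.npz'));d=c['depth']
T=np.array(c['tool_from_camera'])
m=(d>60)&(d<175);v,u=np.mgrid[:384,:512];m&=(v>140)&(v<310)&(u>160)&(u<350)
e=gray_ell(c,m);print('wrist ell',e, d[232,253])
Ti=np.linalg.inv(T)
for tau in(0,3,6):
    P=circ(tau,12,-7)@Ti[:3,:3].T+Ti[:3,3]
    uv=np.stack([P[:,0]/P[:,2]*c['fx']+c['cx'],P[:,1]/P[:,2]*c['fy']+c['cy']],1).astype(np.float32)
    print(tau,cv2.fitEllipse(uv))
E
```

```text
wrist ell ((251.44674682617188, 231.00311279296875), (136.161865234375, 144.85845947265625), 105.3869400024414) 91.45851
0 ((254.71900939941406, 200.6394805908203), (131.9918975830078, 151.17031860351562), 90.76543426513672)
3 ((254.7469482421875, 210.03155517578125), (139.81031799316406, 153.47555541992188), 91.02107238769531)
6 ((254.77200317382812, 219.80491638183594), (146.89462280273438, 155.60243225097656), 91.49395751953125)
```

```bash
python3 - <<'E'
from tilt import *
c=dict(np.load('w3.npz'));T=np.array(c['tool_from_camera']);Ti=np.linalg.inv(T)
for tau in(0,3,6,9):
  for k in (12,16):
    P=circ(tau,k,7,21.5)@Ti[:3,:3].T+Ti[:3,3]
    uv=np.stack([P[:,0]/P[:,2]*c['fx']+c['cx'],P[:,1]/P[:,2]*c['fy']+c['cy']],1).astype(np.float32)
    e=cv2.fitEllipse(uv);print(tau,k,np.round(e[0],1),np.round(e[1],1))
# sphere fit of dome depth
d=c['depth'];W=pts(c,T);v,u=np.mgrid[:384,:512]
m=(d>60)&(d<175)&(((u-252)/60)**2+((v-229)/55)**2<1)
P=W[m];z=least_squares(lambda p:np.linalg.norm(P-p[:3],axis=1)-p[3],[20,0,-40,31],loss='soft_l1')
print('sphere',z.x.round(1),m.sum(),np.abs(z.fun).mean())
up=np.array([1,0,-1])/2**.5;f=np.array([1,0,1])/2**.5
print('sphere centre along up,f,y:',z.x[:3]@up,z.x[:3]@f,z.x[1]); print('pred mid up,f: 1.2,-8.4')
E
```

```text
0 12 [254.4 219.9] [117.8 130.2]
0 16 [254.5 224.4] [123.3 135.3]
3 12 [254.5 226.3] [123.  131.5]
3 16 [254.5 231.2] [128.8 136.7]
6 12 [254.5 232.9] [127.7 132.7]
6 16 [254.5 238.1] [133.6 138. ]
9 12 [254.5 239.6] [131.6 133.8]
9 16 [254.6 245.1] [137.7 139.2]
sphere [  5.4  -0.7 -15.6  50. ] 10304 0.44769691424637426
sphere centre along up,f,y: 14.89950337628953 -7.201574482360976 -0.6660756742995952
pred mid up,f: 1.2,-8.4
```

```bash
python3 - <<'E'
from tilt import *
c=dict(np.load('w3.npz'));T=np.array(c['tool_from_camera']);up=np.array([1,0,-1])/2**.5;f=np.array([1,0,1])/2**.5
def hit(u,v,C,r):
    o=T[:3,3];q=T[:3,:3]@np.array([(u-c['cx'])/c['fx'],(v-c['cy'])/c['fy'],1]);q/=np.linalg.norm(q)
    b=q@(o-C);D=b*b-(o-C)@(o-C)+r*r;return o+q*(-b-D**.5)
C=np.array([5.4,-.7,-15.6])
for r in(42,45,48):
    P=hit(251.4,231,C,r);print(r,'base centre up,f',P@up,P@f,P[1],'tilt from C',np.degrees(np.arctan2(-(P-C)@f,(P-C)@up)))
# top cloud at hover: sphere-fit in the world
c2=dict(np.load('top_hv1.npz'));W=pts(c2);v,u=np.mgrid[:384,:512]
m=((u-294.7)**2+(v-174.7)**2<11**2)&(W[...,2]>150);P=W[m]
z=least_squares(lambda p:np.linalg.norm(P-p[:3],axis=1)-50,[512,168,140],loss='soft_l1');print('top sphere',z.x.round(1),np.abs(z.fun).mean())
E
```

```text
42 base centre up,f 56.06360829274922 -15.293074337870573 -0.9831744657645121 tilt from C 11.092835379169593
45 base centre up,f 58.882564261788325 -16.485679445673867 -0.9729621314077901 tilt from C 11.892417392222947
48 base centre up,f 61.69432519693052 -17.675240577526303 -0.9627758627621577 tilt from C 12.590255122289038
top sphere [512.7 168.1 136.5] 0.9763479447803289
```

```bash
cat > ell.py <<'E'
from tilt import *
def fit(P,C0,y,up,f,pri=None):
    """points on half-ellipsoid dome; returns centre offsets (up,f,y), tilt about y, radius"""
    def res(p):
        t,t2=np.radians(p[3]),np.radians(p[4]);C=C0+p[0]*up+p[1]*f+p[2]*y
        u=up*np.cos(t)-f*np.sin(t)+np.sin(t2)*y;u/=np.linalg.norm(u);D=P-C;h=D@u;r=np.linalg.norm(D-np.outer(h,u),axis=1)
        g=np.sqrt((h/9)**2+(r/p[5])**2);gr=np.sqrt((h/81)**2+(r/p[5]**2)**2)/np.maximum(g,1e-6)
        return (g-1)/gr
    z=least_squares(res,[0,0,0,0,0,23.],loss='soft_l1',f_scale=.7)
    return z.x,np.median(np.abs(z.fun))
E
python3 - <<'E'
from ell import *
c=dict(np.load('w3.npz'));T=np.array(c['tool_from_camera']);up=np.array([1,0,-1])/2**.5;f=np.array([1,0,1])/2**.5
W=pts(c,T);v,u=np.mgrid[:384,:512];d=c['depth']
for k in(.8,.9,.97):
    m=(d>50)&(d<175)&(((u-253)/(70*k))**2+((v-229)/(68*k))**2<1)
    x,e=fit(W[m],54.2*up-8.4*f,np.array([0,1.,0]),up,f);print(k,m.sum(),x.round(2),e.round(2))
E
```

```text
0.8 9534 [ 1.23 -4.45 -0.22  7.73  0.65 22.87] 0.38
0.9 12058 [ 1.31 -3.69 -0.49  6.74  0.28 23.2 ] 0.37
0.97 14001 [ 1.31 -3.68 -0.56  6.77  0.15 23.26] 0.35
```

>>> {"name": "apply_moves", "arguments": {
  "steps": [
    {"turn": [0, -3.4, 0], "xyz": [0, 0, 0], "fingers": 1},
    {"turn": [0, -3.4, 0], "xyz": [0, 0, 0], "fingers": 1},
    {"turn": [0, 0, 0], "xyz": [0, 0, 0], "fingers": 1},
    {"turn": [0, 0, 0], "xyz": [0, 0, 0], "fingers": 1}
  ]
}}

```text
time: 12.92
eef_pos: [516.6, 174.3, 121.7]
orientation: [0.818, 0.472, 0.284, -0.164]
contact_force: [0.4, -0.9, -3.6]
opening: 40.8
gripper_force: 104.7
```

```bash
cat > fitnow.py <<'E'
from ell import *
from cell import ctrl
import sys
cup=np.array([float(sys.argv[1]),float(sys.argv[2]),14.])
s=ctrl.read_state();R=Ro.from_quat(s['orientation']).as_matrix()
c=ctrl.capture('wrist');T=np.array(c['tool_from_camera'])
up=R.T@[0,0,1.];y=np.array([0,1.,0]);y=y-up*(up@y);y/=np.linalg.norm(y);f=np.cross(up,y)
print('t',s['time'],'tcp',s['eef_pos'].round(1),'F',s['contact_force'].round(1))
W=pts(c,T);v,u=np.mgrid[:384,:512];d=c['depth']
k=float(sys.argv[3]) if len(sys.argv)>3 else .93
m=(d>50)&(d<175)&(((u-253)/(70*k))**2+((v-229)/(68*k))**2<1)
x,e=fit(W[m],54*up-8*f,y,up,f)
C=54*up-8*f+x[0]*up+x[1]*f+x[2]*y;t=np.radians(x[3]);t2=np.radians(x[4]);a=up*np.cos(t)-f*np.sin(t)+np.sin(t2)*y;a/=np.linalg.norm(a)
w=lambda p:s['eef_pos']+R@p
b=w(C-115*a);print('fit',x.round(2),e.round(2),'dome base',w(C).round(1),'mid',w(C-53*a).round(1),'bottom',b.round(1))
print('to move bottom onto cup: tool xyz',(R.T@(cup-b)).round(1),' world',(cup-b).round(1))
print('world up in tool',up.round(3))
E
python3 fitnow.py 511.5 168
```

```text
t 12.925 tcp [516.6 174.3 121.7] F [ 0.4 -0.9 -3.6]
fit [ 2.32  3.   -0.45 -0.81  0.42 23.31] 0.36 dome base [513.7 170.2 178. ] mid [513.  169.7 125. ] bottom [512.2 169.2  63. ]
to move bottom onto cup: tool xyz [-31.5   0.   37.6]  world [ -0.7  -1.2 -49. ]
world up in tool [ 0.62  -0.001 -0.785]
```

>>> {"name": "apply_moves", "arguments": {
  "steps": [
    {"turn": [0, 0, 0], "xyz": [-8, 0, 9], "fingers": 1},
    {"turn": [0, 0, 0], "xyz": [-9, 0, 10.7], "fingers": 1},
    {"turn": [0, 0, 0], "xyz": [-9, 0, 10.8], "fingers": 1},
    {"turn": [0, 0, 0], "xyz": [-2.2, 0, 2.7], "fingers": 1},
    {"turn": [0, 0, 0], "xyz": [-1.2, 0, 1.6], "fingers": 1},
    {"turn": [0, 0, 0], "xyz": [0, 0, 0], "fingers": 1}
  ]
}}

```text
time: 13.72
eef_pos: [516.4, 173.1, 76.6]
orientation: [0.818, 0.473, 0.284, -0.164]
contact_force: [0.2, -0.4, -3.5]
opening: 40.9
gripper_force: 104.7
```

```bash
python3 fitnow.py 511.5 168
```

```text
t 13.725 tcp [516.4 173.1  76.6] F [ 0.2 -0.4 -3.5]
fit [ 2.35  2.61 -0.6  -0.33  0.11 23.14] 0.35 dome base [513.2 168.8 132.9] mid [513.  168.6  79.9] bottom [512.7 168.3  17.9]
to move bottom onto cup: tool xyz [-3.1 -0.9  2.5]  world [-1.2 -0.3 -3.9]
world up in tool [ 0.619  0.    -0.785]
```

>>> {"name": "apply_moves", "arguments": {
  "steps": [
    {"turn": [0, 0, 0], "xyz": [-0.8, -0.8, 0.6], "fingers": 1},
    {"turn": [0, 0, 0], "xyz": [-0.7, 0, 0.7], "fingers": 1},
    {"turn": [0, 0, 0], "xyz": [-0.6, 0, 0.8], "fingers": 1},
    {"turn": [0, 0, 0], "xyz": [-0.3, 0, 0.4], "fingers": 1},
    {"turn": [0, 0, 0], "xyz": [0, 0, 0], "fingers": 1}
  ]
}}

```text
time: 14.4
eef_pos: [515.2, 173.2, 72.8]
orientation: [0.818, 0.473, 0.284, -0.164]
contact_force: [-0.8, -0.8, -3.5]
opening: 41.0
gripper_force: 104.7
```

>>> {"name": "apply_moves", "arguments": {
  "steps": [
    {"turn": [0, 0, 0], "xyz": [-0.4, 0, 0.5], "fingers": 1},
    {"turn": [0, 0, 0], "xyz": [0, 0, 0], "fingers": 1}
  ]
}}

```text
time: 14.65
eef_pos: [515.2, 173.2, 72.2]
orientation: [0.818, 0.473, 0.284, -0.164]
contact_force: [-0.0, 0.2, -5.1]
opening: 40.5
gripper_force: 104.7
```

>>> {"name": "apply_moves", "arguments": {
  "steps": [
    {"turn": [0, 0, 0], "xyz": [-0.4, 0, 0.5], "fingers": 1},
    {"turn": [0, 0, 0], "xyz": [0, 0, 0], "fingers": 1}
  ]
}}

```text
time: 14.9
eef_pos: [515.3, 173.2, 71.6]
orientation: [0.818, 0.473, 0.284, -0.164]
contact_force: [0.3, -0.2, -3.7]
opening: 40.9
gripper_force: 104.7
```

>>> {"name": "apply_moves", "arguments": {
  "steps": [
    {"turn": [0, 0, 0], "xyz": [-0.4, 0, 0.5], "fingers": 1},
    {"turn": [0, 0, 0], "xyz": [0, 0, 0], "fingers": 1}
  ]
}}

```text
time: 15.15
eef_pos: [515.5, 173.3, 71.4]
orientation: [0.818, 0.473, 0.284, -0.164]
contact_force: [-2.6, -0.2, 0.1]
opening: 41.3
gripper_force: 103.7
```

>>> {"name": "apply_moves", "arguments": {
  "steps": [
    {"turn": [0, 0, 0], "xyz": [0, 0, 0], "fingers": -0.1},
    {"turn": [0, 0, 0], "xyz": [0, 0, 0], "fingers": -0.3},
    {"turn": [0, 0, 0], "xyz": [0, 0, 0], "fingers": -0.6},
    {"turn": [0, 0, 0], "xyz": [0, 0, 0], "fingers": -0.8},
    {"turn": [0, 0, 0], "xyz": [0, 0, 0], "fingers": -0.8},
    {"turn": [0, 0, 0], "xyz": [0, 0, 0], "fingers": -0.8}
  ]
}}

```text
time: 15.9
eef_pos: [515.3, 173.2, 71.0]
orientation: [0.818, 0.473, 0.284, -0.164]
contact_force: [-0.5, 0.2, 0.8]
opening: 76.8
gripper_force: 0.0
```

```bash
python3 fitnow.py 511.5 168
```

```text
t 15.9 tcp [515.3 173.2  71. ] F [-0.5  0.2  0.8]
fit [-3.07 -1.35  1.84 36.09 31.76 22.01] 1.31 dome base [512.2 164.2 121.9] mid [504.6 200.5  84. ] bottom [495.7 242.9  39.7]
to move bottom onto cup: tool xyz [-60.6  51.1 -15.1]  world [ 15.8 -74.9 -25.7]
world up in tool [ 0.619 -0.    -0.785]
```

```bash
python3 - <<'E'
from kin import *
from cell import ctrl
c=ctrl.capture('wrist');t=ctrl.capture('top');np.savez('w5.npz',**c)
print(ctrl.read_state()['time'])
cv2.imwrite('pics/w5.png',np.hstack([cv2.resize(c['frame'][:,:,::-1],(480,360)),cv2.resize(t['frame'][100:230,223:340,::-1],(320,356))[:360]
 if False else cv2.resize(t['frame'][100:230,223:340,::-1],(320,360))]))
E
```

```text
16.05
```

View pics/w5.png

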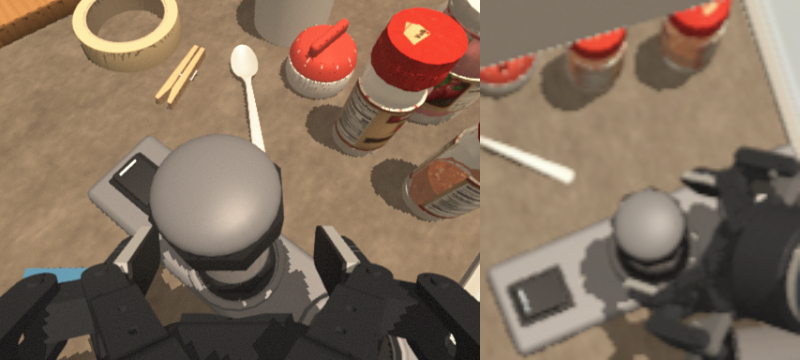

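It stands but shows a lean with the dome at (217,195), possibly mid-rock. I'll wait and measure again.

>>> {"name": "apply_moves", "arguments": {
  "steps": [
    {"turn": [0, 0, 0], "xyz": [0, 0, 0], "fingers": -0.8},
    {"turn": [0, 0, 0], "xyz": [0, 0, 0], "fingers": -0.8},
    {"turn": [0, 0, 0], "xyz": [0, 0, 0], "fingers": -0.8},
    {"turn": [0, 0, 0], "xyz": [0, 0, 0], "fingers": -0.8}
  ]
}}

```text
time: 16.55
eef_pos: [515.3, 173.2, 71.0]
orientation: [0.818, 0.473, 0.284, -0.164]
contact_force: [-0.2, 0.9, -0.7]
opening: 76.7
gripper_force: 0.0
```

```bash
cat > stand.py <<'E'
# pose of a standing mill from the top camera: dome ellipsoid fit in world axes
from ell import *
from cell import ctrl
import sys
def stand(c,cx,cy,ztop=138):
    W=pts(c);fr=c['frame'].astype(int)
    m=(np.hypot(W[...,0]-cx,W[...,1]-cy)<32)&(abs(W[...,2]-ztop+7)<14)&(fr.mean(2)>70)&(np.ptp(fr,axis=2)<30)
    m=cv2.morphologyEx(m.astype(np.uint8),cv2.MORPH_OPEN,np.ones((5,5),np.uint8))>0
    P=W[m];C0=np.array([*P[:,:2].mean(0),ztop-9])
    x,e=fit(P,C0,np.array([0,1.,0]),np.array([0,0,1.]),np.array([1.,0,0]))
    C=C0+[x[1],x[2],x[0]]
    print('n',m.sum(),'dome base',C.round(1),'lean -x,+y deg',x[3:5].round(1),'r',x[5].round(1),'err',e.round(2))
if __name__=='__main__':
    c=ctrl.capture('top');stand(c,float(sys.argv[1]),float(sys.argv[2]))
E
python3 stand.py 511.5 168;python3 - <<'E'
from cell import ctrl
import numpy as np,cv2
c=ctrl.capture('wrist');a=dict(np.load('w5.npz'))
print(np.abs(c['frame'].astype(int)-a['frame']).mean(), np.abs(c['depth']-a['depth'])[100:300,150:350].mean())
E
```

```text
n 504 dome base [509.5 177.8 126.7] lean -x,+y deg [1.3 3.2] r 23.2 err 0.77
2.5851949055989585 2.2498646
```

>>> {"name": "apply_moves", "arguments": {
  "steps": [
    {"turn": [0, 0, 0], "xyz": [0, 0, -10], "fingers": -1},
    {"turn": [0, 0, 0], "xyz": [0, 0, -20], "fingers": -1},
    {"turn": [0, 0, 0], "xyz": [0, 0, -30], "fingers": -1},
    {"turn": [0, 0, 0], "xyz": [0, 0, -40], "fingers": -1},
    {"turn": [0, 0, 0], "xyz": [0, 0, -30], "fingers": -1},
    {"turn": [0, 0, 0], "xyz": [0, 0, 0], "fingers": -1}
  ]
}}

```text
time: 17.4
eef_pos: [476.2, 102.1, 175.3]
orientation: [0.818, 0.472, 0.285, -0.162]
contact_force: [-0.3, 0.3, -0.1]
opening: 85.4
gripper_force: 0.0
```

```bash
python3 stand.py 511.5 168;python3 stand.py 511.5 168;python3 -c "
from cell import ctrl;s=ctrl.read_state();print(s['time'],s['qpos'],s['eef_pos'])"
```

```text
n 506 dome base [509.4 177.5 126.7] lean -x,+y deg [0.8 2. ] r 23.0 err 0.8
n 506 dome base [509.4 177.5 126.7] lean -x,+y deg [2.  2.3] r 23.2 err 0.86
17.5 [-0.36982013 -0.24316066  2.26710978  0.74416153  1.12747054 -0.18124975] [474.91943671 103.47592227 172.79601624]
```

```bash
python3 - <<'E'
from kin import *
from cell import ctrl
s=ctrl.read_state();c=ctrl.capture('wrist');np.savez('w6.npz',**c);np.save('w6T.npy',wristT(c,s));c2=ctrl.capture('top')
cv2.imwrite('pics/w6.png',np.hstack([c['frame'][:,:,::-1][:,60:480],cv2.resize(c2['frame'][110:230,220:340,::-1],(384,384),interpolation=cv2.INTER_CUBIC)]))
E
```

```text
(no output)
```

View pics/w6.png

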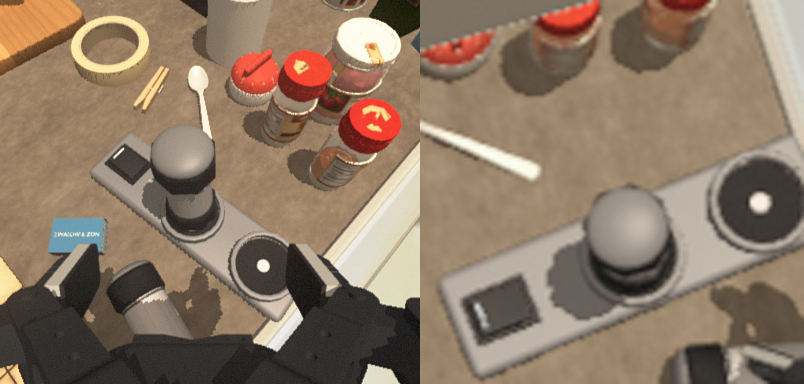

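Both views show the mill seated in the left cup and leaning slightly. I'll quantify the lean from wrist depth slices.

```bash
cat > slices.py <<'E'
from ell import *
def slices(W,cx,cy,zs=((42,60),(60,78),(78,96),(96,112))):
    C=[]
    for lo,hi in zs:
        m=(np.hypot(W[...,0]-cx,W[...,1]-cy)<40)&(W[...,2]>lo)&(W[...,2]<hi);P=W[m]
        r=21 if 48<(lo+hi)/2<100 else 24.5
        if len(P)<80:continue
        z=least_squares(lambda p:np.hypot(P[:,0]-p[0],P[:,1]-p[1])-r,[cx,cy],loss='soft_l1',f_scale=1)
        C.append([*z.x,P[:,2].mean()]);print(lo,hi,len(P),z.x.round(1),np.median(abs(z.fun)).round(2))
E
python3 - <<'E'
from slices import *
c=dict(np.load('w6.npz'));W=pts(c,np.load('w6T.npy'))
slices(W,511,172,((26,34),(34,44),(52,62),(62,72),(72,82),(82,92),(104,112),(112,124)))
# cup ring fit z~24
P=W[(abs(W[...,2]-24)<2)];print(len(P))
g=cv2.cvtColor(c['frame'],cv2.COLOR_RGB2GRAY)
v,u=np.mgrid[:384,:512]
m=((g<70)&(np.abs(W[...,2]-14)<6)&(np.hypot(W[...,0]-545,W[...,1]-84)<34)).astype(np.uint8)
m=cv2.morphologyEx(m,cv2.MORPH_CLOSE,np.ones((9,9),np.uint8))
cn=max(cv2.findContours(m,cv2.RETR_EXTERNAL,cv2.CHAIN_APPROX_NONE)[0],key=cv2.contourArea);e=cv2.fitEllipse(cn)
T=np.load('w6T.npy');q=T[:3,:3]@np.array([(e[0][0]-c['cx'])/c['fx'],(e[0][1]-c['cy'])/c['fy'],1]);print('cupR wrist',T[:3,3]+q*(14-T[2,3])/q[2],e)
E
```

```text
26 34 119 [511.5 170.5] 0.54
34 44 194 [511.3 171.2] 0.46
52 62 176 [510.9 173. ] 0.21
62 72 192 [510.7 173.9] 0.19
72 82 216 [510.3 174.8] 0.18
82 92 238 [510.1 175.6] 0.19
104 112 224 [509.4 177.4] 0.46
112 124 500 [509.1 178.1] 0.51
4378
cupR wrist [543.28988012  85.25645587  14.        ] ((322.3608093261719, 266.0843811035156), (52.2673454284668, 58.71169662475586), 6.762176513671875)
```

```bash
python3 - <<'E'
from kin import *
from cell import ctrl
s=ctrl.read_state();R0=Ro.from_quat(s['orientation']).as_matrix()
for a in(-72.5,):
    R=tool([0,0,-1],az(a));p=np.array([511.7,168.5,205])
    plan(s,p,R);plan(s,[475,103.5,205],R)
    q=s['qpos'];jm=0;mz=0
    for Ri in slerp(R0,R,6):
        q2,e=ik([475,103.5,205],Ri,q);jm=max(jm,abs(q2-q).max());q=q2;mz=max(mz,e)
    print(q.round(2),jm,mz,ik(p,R,q),ik([511.7,168.5,96],R,q))
E
```

```text
turn [-14.32 -36.38  40.89] | xyz in now-axes [78.9  0.1 20.1] | in final axes [ 54.9 -50.2 -33.1]
turn [-14.32 -36.38  40.89] | xyz in now-axes [ 20.3   0.7 -26.1] | in final axes [  0.4   0.7 -33.1]
[-0.02 -0.12  1.99  0.    1.27  1.25] 0.2955765638372696 1.0584864145803994e-11 (array([ 1.07406404e-01,  1.01639363e-02,  1.86562150e+00, -1.24827025e-17,
        1.26580722e+00,  1.37277011e+00]), np.float64(2.5579538487363607e-13)) (array([1.07406404e-01, 1.54637801e-01, 1.93168141e+00, 1.25540420e-17,
       1.05527344e+00, 1.37277011e+00]), np.float64(8.526512829121202e-14))
```

>>> {"name": "apply_moves", "arguments": {
  "steps": [
    {"turn": [0, 0, 0], "xyz": [20, 0, -26], "fingers": -1},
    {"turn": [-2.05, -5.2, 5.84], "xyz": [0, 0, 0], "fingers": -1},
    {"turn": [-2.05, -5.2, 5.84], "xyz": [0, 0, 0], "fingers": -1},
    {"turn": [-2.05, -5.2, 5.84], "xyz": [0, 0, 0], "fingers": -1},
    {"turn": [-2.05, -5.2, 5.84], "xyz": [0, 0, 0], "fingers": -1},
    {"turn": [-2.05, -5.2, 5.84], "xyz": [0, 0, 0], "fingers": -1},
    {"turn": [-2.05, -5.2, 5.84], "xyz": [0, 0, 0], "fingers": -1},
    {"turn": [-2.05, -5.2, 5.84], "xyz": [0, 0, 0], "fingers": -1},
    {"turn": [0, 0, 0], "xyz": [28, -25, 0], "fingers": -1},
    {"turn": [0, 0, 0], "xyz": [27, -25, 0], "fingers": -1}
  ]
}}

```text
time: 18.85
eef_pos: [512.3, 169.0, 204.1]
orientation: [0.988, 0.152, -0.0, 0.001]
contact_force: [-0.1, 0.7, 0.7]
opening: 85.1
gripper_force: 0.0
```

>>> {"name": "apply_moves", "arguments": {
  "steps": [
    {"turn": [0, 0, 0], "xyz": [0, 0, 0], "fingers": -1}
  ]
}}

```text
time: 18.98
eef_pos: [512.2, 169.4, 204.1]
orientation: [0.988, 0.154, -0.0, 0.001]
contact_force: [-1.4, -0.2, 0.2]
opening: 85.5
gripper_force: 0.0
```

```bash
python3 - <<'E'
from slices import *
from cell import ctrl
s=ctrl.read_state();c=ctrl.capture('wrist');W=pts(c,wristT(c,s))
print(s['time'],s['eef_pos'])
slices(W,511,174,((26,34),(34,44),(52,62),(72,82),(82,92),(104,112),(112,124)))
plan(s,[511.7,168.5,96],tool([0,0,-1],az(-72.5)))
E
```

```text
18.975 [512.19243998 169.39330711 204.09520578]
34 44 96 [511.5 171.1] 0.45
104 112 90 [509.7 177.3] 0.44
112 124 259 [509.3 178.2] 0.45
turn [0.06 0.06 0.18] | xyz in now-axes [ -0.6   0.6 108.1] | in final axes [ -0.7   0.7 108.1]
```

>>> {"name": "apply_moves", "arguments": {
  "steps": [
    {"turn": [0, 0, 0], "xyz": [-0.6, -3, 30], "fingers": -1},
    {"turn": [0, 0, 0], "xyz": [0, 0, 40], "fingers": -1},
    {"turn": [0, 0, 0], "xyz": [0, 0, 30], "fingers": -1},
    {"turn": [0, 0, 0], "xyz": [0, 0, 8], "fingers": -1},
    {"turn": [0, 0, 0], "xyz": [0, 3.6, 0], "fingers": -0.5},
    {"turn": [0, 0, 0], "xyz": [0, 0, 0], "fingers": -0.3},
    {"turn": [0, 0, 0], "xyz": [0, 0, 0], "fingers": -0.2},
    {"turn": [0, 0, 0], "xyz": [0, 0, 0], "fingers": -0.1},
    {"turn": [0, 0, 0], "xyz": [0, 0, 0], "fingers": 0.2},
    {"turn": [0, 0, 0], "xyz": [0, 0, 0], "fingers": 0.2}
  ],
  "force": 20
}}

```text
time: 20.27
eef_pos: [513.2, 166.8, 99.3]
orientation: [0.988, 0.152, 0.002, 0.001]
contact_force: [0.1, 0.8, 6.6]
opening: 48.1
gripper_force: 20.4
```

```bash
python3 - <<'E'
from slices import *
from cell import ctrl
s=ctrl.read_state();print(s['time'],s['eef_pos'],s['opening'],s['contact_force'])
E
```

```text
20.275 [513.19819927 166.79891636  99.25458585] 48.14349286072086 [0.0919134  0.77658418 6.55420336]
```

>>> {"name": "apply_moves", "arguments": {
  "steps": [
    {"turn": [0, 0, 0], "xyz": [0, 0, -2], "fingers": 0.2},
    {"turn": [0, 0, 0], "xyz": [0, 0, -4], "fingers": 0.2},
    {"turn": [0, 0, 0], "xyz": [0, 0, 0], "fingers": 0.2},
    {"turn": [0, 0, 0], "xyz": [0, 0, 0], "fingers": 0.2}
  ],
  "force": 40
}}

```text
time: 20.78
eef_pos: [511.8, 166.3, 103.4]
orientation: [0.988, 0.152, 0.001, 0.001]
contact_force: [0.3, 0.2, -4.1]
opening: 47.4
gripper_force: 41.5
```

```bash
python3 - <<'E'
from slices import *
from cell import ctrl
s=ctrl.read_state();c=ctrl.capture('wrist');W=pts(c,wristT(c,s));c2=ctrl.capture('top');W2=pts(c2);np.savez('w7.npz',**c)
print(s['time'],s['eef_pos'],s['opening'],s['contact_force'],s['moment'])
slices(W,511,170,((26,34),(34,44),(52,62),(62,72),(72,82),(82,92),(104,112),(112,124)))
print('top');slices(W2,511,170,((26,34),(34,44),(52,62),(62,72),(72,82),(82,92)))
E
```

```text
20.775 [511.81616203 166.3370588  103.44146536] 47.38638800164522 [ 0.29163539  0.15339012 -4.06632372] [-0.02719867  0.08232654  0.00977168]
34 44 141 [511.8 168.1] 0.47
52 62 244 [512.3 168. ] 0.16
62 72 196 [512.7 167.7] 0.08
72 82 204 [513.1 167.5] 0.1
82 92 159 [513.5 167.4] 0.11
104 112 235 [514.8 167.1] 0.62
112 124 1121 [515.1 167.4] 0.9
top
```

>>> {"name": "apply_moves", "arguments": {
  "steps": [
    {"turn": [0, 1.1, 0], "xyz": [-1.3, 0, 0], "fingers": 0.2},
    {"turn": [0, 1.1, 0], "xyz": [-1.3, 0, 0], "fingers": 0.2},
    {"turn": [0, 0, 0], "xyz": [0, 0, 0], "fingers": 0.2},
    {"turn": [0, 0, 0], "xyz": [0, 0, 0], "fingers": 0.2}
  ]
}}

```text
time: 21.38
eef_pos: [509.7, 165.6, 103.9]
orientation: [0.988, 0.152, 0.02, -0.002]
contact_force: [0.4, -0.7, -3.5]
opening: 47.7
gripper_force: 41.6
```

```bash
cat > ck.py <<'E'
from slices import *
from cell import ctrl
import sys
s=ctrl.read_state();c=ctrl.capture('wrist');W=pts(c,wristT(c,s))
print(s['time'],s['eef_pos'],s['opening'],s['contact_force'],s['moment'].round(3))
x,y=map(float,sys.argv[1:3])
slices(W,x,y,((34,44),(52,62),(62,72),(72,82),(82,92)))
E
python3 ck.py 511 169
```

```text
21.375 [509.68178689 165.64295927 103.9211965 ] 47.70684340177047 [ 0.38394263 -0.73511913 -3.47373916] [-0.022  0.086 -0.008]
34 44 139 [512.  168.2] 0.47
52 62 289 [512.  168.1] 0.33
62 72 189 [511.8 167.4] 0.07
72 82 198 [511.9 167.2] 0.08
82 92 178 [511.9 166.9] 0.09
```

>>> {"name": "apply_moves", "arguments": {
  "steps": [
    {"turn": [-1.4, 0, 0], "xyz": [0, -1.8, 0], "fingers": 0.2},
    {"turn": [0, 0, 0], "xyz": [0, 0, 1.2], "fingers": 0.2},
    {"turn": [0, 0, 0], "xyz": [0, 0, 0.8], "fingers": 0.2},
    {"turn": [0, 0, 0], "xyz": [0, 0, 0], "fingers": 0.2}
  ]
}}

```text
time: 21.92
eef_pos: [509.1, 167.4, 101.7]
orientation: [0.988, 0.152, 0.022, 0.01]
contact_force: [-0.4, -0.1, -2.9]
opening: 47.7
gripper_force: 41.8
```

>>> {"name": "apply_moves", "arguments": {
  "steps": [
    {"turn": [0, 0, 0], "xyz": [0, 0, 0.6], "fingers": 0.2},
    {"turn": [0, 0, 0], "xyz": [0, 0, 0], "fingers": 0.2}
  ]
}}

```text
time: 22.18
eef_pos: [509.2, 167.3, 101.2]
orientation: [0.988, 0.152, 0.022, 0.01]
contact_force: [-0.6, -0.2, -4.2]
opening: 47.4
gripper_force: 41.8
```

>>> {"name": "apply_moves", "arguments": {
  "steps": [
    {"turn": [0, 0, 0], "xyz": [0, 0, 0.6], "fingers": 0.2},
    {"turn": [0, 0, 0], "xyz": [0, 0, 0], "fingers": 0.2}
  ]
}}

```text
time: 22.42
eef_pos: [509.3, 167.3, 100.6]
orientation: [0.988, 0.152, 0.022, 0.01]
contact_force: [-0.4, -0.3, -3.6]
opening: 47.4
gripper_force: 41.8
```

>>> {"name": "apply_moves", "arguments": {
  "steps": [
    {"turn": [0, 0, 0], "xyz": [0, 0, 0.6], "fingers": 0.2},
    {"turn": [0, 0, 0], "xyz": [0, 0, 0], "fingers": 0.2}
  ]
}}

```text
time: 22.68
eef_pos: [509.3, 167.3, 100.0]
orientation: [0.988, 0.152, 0.022, 0.01]
contact_force: [-0.0, -0.1, -3.4]
opening: 47.8
gripper_force: 41.8
```

```bash
python3 ck.py 511 169
```

```text
22.675 [509.25270765 167.34427451  99.95835493] 47.84167511847225 [-0.01945418 -0.13826044 -3.37083786] [-0.027  0.11  -0.042]
34 44 153 [512.  168.5] 0.51
52 62 174 [511.7 168.3] 0.07
62 72 191 [511.7 168.3] 0.08
72 82 209 [511.6 168.2] 0.09
82 92 122 [511.6 168.3] 0.1
```

>>> {"name": "apply_moves", "arguments": {
  "steps": [
    {"turn": [0, 0, 0], "xyz": [0, 0, 0.6], "fingers": 0.2},
    {"turn": [0, 0, 0], "xyz": [0, 0, 0], "fingers": 0.2}
  ]
}}

```text
time: 22.98
eef_pos: [509.4, 167.4, 99.6]
orientation: [0.988, 0.152, 0.022, 0.01]
contact_force: [-0.5, -0.4, -3.1]
opening: 47.6
gripper_force: 41.9
```

>>> {"name": "apply_moves", "arguments": {
  "steps": [
    {"turn": [0, 0, 0], "xyz": [0, 0, 0.6], "fingers": 0.2},
    {"turn": [0, 0, 0], "xyz": [0, 0, 0], "fingers": 0.2}
  ]
}}

```text
time: 23.22
eef_pos: [509.8, 167.5, 99.4]
orientation: [0.988, 0.152, 0.022, 0.01]
contact_force: [-0.2, 1.0, 0.7]
opening: 47.8
gripper_force: 42.3
```

>>> {"name": "apply_moves", "arguments": {
  "steps": [
    {"turn": [0, 0, 0], "xyz": [0, 0, 0], "fingers": 0.0},
    {"turn": [0, 0, 0], "xyz": [0, 0, 0], "fingers": -0.1},
    {"turn": [0, 0, 0], "xyz": [0, 0, 0], "fingers": -0.15},
    {"turn": [0, 0, 0], "xyz": [0, 0, 0], "fingers": -0.19},
    {"turn": [0, 0, 0], "xyz": [0, 0, 0], "fingers": -0.24},
    {"turn": [0, 0, 0], "xyz": [0, 0, 0], "fingers": -0.3},
    {"turn": [0, 0, 0], "xyz": [0, 0, 0], "fingers": -0.5},
    {"turn": [0, 0, 0], "xyz": [0, 0, 0], "fingers": -0.8},
    {"turn": [0, 0, 0], "xyz": [0, 0, 0], "fingers": -1}
  ],
  "force": 20
}}

```text
time: 24.35
eef_pos: [509.4, 167.3, 98.9]
orientation: [0.988, 0.152, 0.022, 0.01]
contact_force: [-0.0, 0.5, 0.8]
opening: 85.2
gripper_force: 0.0
```

```bash
python3 ck.py 511 169
```

```text
24.35 [509.39614149 167.30561384  98.85018187] 85.18391115219077 [-0.04071521  0.5065949   0.82079292] [-0.047  0.033  0.003]
34 44 221 [511.4 170.5] 0.48
52 62 189 [510.7 172.2] 0.12
62 72 210 [510.4 173.2] 0.12
72 82 239 [510.1 174. ] 0.13
82 92 176 [509.8 174.7] 0.12
```

```bash
python3 - <<'E'
from slices import *
from cell import ctrl
def ring(W,n,cx,cy):
    r=np.hypot(W[...,0]-cx,W[...,1]-cy)
    m=(W[...,2]>20.5)&(W[...,2]<28)&(r>27)&(r<38);P=W[m]
    # mid-radius of the ring's flat top = 31.5
    z=least_squares(lambda p:np.maximum(abs(np.hypot(P[:,0]-p[0],P[:,1]-p[1])-31.5)-2.5,0),[cx,cy]);
    a=np.degrees(np.arctan2(P[:,1]-cy,P[:,0]-cx));print(n,len(P),z.x.round(1),np.histogram(a,8,(-180,180))[0],P[:,2].mean().round(1))
c=dict(np.load('w6.npz'));W=pts(c,np.load('w6T.npy'));ring(W,'w6 L',511.5,168.5);ring(W,'w6 R',544,84.5)
c=dict(np.load('top1.npz'));W=pts(c);ring(W,'top L',511.5,168.5);ring(W,'top R',544,84.5)
c=dict(np.load('top0.npz'));W=pts(c);ring(W,'top0 L',511.5,168.5);ring(W,'top0 R',544,84.5)
c=dict(np.load('scene0.npz'));W=pts(c);ring(W,'scene L',514,170);ring(W,'scene R',547,87)
c=ctrl.capture('wrist');s=ctrl.read_state();W=pts(c,wristT(c,s));ring(W,'now L',511.5,168.5)
slices(W,511,169,((24,29),(29,34),(34,39)))
E
```

```text
w6 L 648 [511.6 169.9] [129 132 117 106  28   0  25 111] 23.3
w6 R 842 [544.2  85.6] [154 148  31   0 104 126 126 153] 23.3
top L 216 [511.8 169.6] [29 23 25 28 24 25 32 30] 23.2
top R 222 [544.4  85.7] [27 28 26 25 27 29 30 30] 23.4
top0 L 212 [511.9 169.6] [27 26 25 28 25 24 27 30] 23.3
top0 R 218 [544.6  85.8] [26 27 24 26 27 27 30 31] 23.2
scene L 251 [512.8 169.2] [45 42 26 26 27 28 24 33] 24.1
scene R 252 [545.4  85.6] [44 43 26 28 23 26 27 35] 24.2
now L 1118 [511.2 169.5] [  0  71 213 241 258 250  85   0] 23.3
24 29 244 [517.5 167.5] 3.36
```

Depth fits put the ring centres at L (511.7,169.7) and R (544.4,85.7), so I set it about 1.3 mm off centre. I'll regrip, shift and set it down again.

>>> {"name": "apply_moves", "arguments": {
  "steps": [
    {"turn": [0, 0, 0], "xyz": [0, 0, 0], "fingers": -0.5},
    {"turn": [0, 0, 0], "xyz": [0, 0, 0], "fingers": -0.3},
    {"turn": [0, 0, 0], "xyz": [0, 0, 0], "fingers": -0.2},
    {"turn": [0, 0, 0], "xyz": [0, 0, 0], "fingers": -0.1},
    {"turn": [0, 0, 0], "xyz": [0, 0, 0], "fingers": 0.2},
    {"turn": [0, 0, 0], "xyz": [0, 0, -2], "fingers": 0.2},
    {"turn": [0, 0, 0], "xyz": [0, 0, -4], "fingers": 0.2},
    {"turn": [0, 0, 0], "xyz": [0.3, -1.5, 0], "fingers": 0.2},
    {"turn": [0, 0, 0], "xyz": [0, 0, 0], "fingers": 0.2}
  ],
  "force": 40
}}

```text
time: 25.58
eef_pos: [508.7, 169.0, 104.6]
orientation: [0.988, 0.152, 0.022, 0.01]
contact_force: [0.1, 0.1, -3.8]
opening: 46.9
gripper_force: 41.6
```

```bash
cat >> ck.py <<'E'
r=np.hypot(W[...,0]-x,W[...,1]-y);m=(W[...,2]>20.5)&(W[...,2]<28)&(r>27)&(r<38);P=W[m]
z=least_squares(lambda p:np.maximum(abs(np.hypot(P[:,0]-p[0],P[:,1]-p[1])-31.5)-2.5,0),[x,y]);print('ring',len(P),z.x.round(1))
E
python3 ck.py 511.7 169.5
```

```text
25.575 [508.70863237 168.9568363  104.55371022] 46.94957903206599 [ 0.05153504  0.11299728 -3.77271443] [0.019 0.062 0.007]
34 44 115 [511.9 169.9] 0.46
52 62 276 [512.6 170.1] 0.33
62 72 149 [512.3 170.1] 0.07
72 82 150 [512.5 170.2] 0.09
82 92 99 [512.7 170.3] 0.1
ring 1033 [511.2 169.2]
```

>>> {"name": "apply_moves", "arguments": {
  "steps": [
    {"turn": [0, 0.8, 0], "xyz": [-0.5, 0, 2], "fingers": 0.2},
    {"turn": [0, 0, 0], "xyz": [0, 0, 1.5], "fingers": 0.2},
    {"turn": [0, 0, 0], "xyz": [0, 0, 0.5], "fingers": 0.2},
    {"turn": [0, 0, 0], "xyz": [0, 0, 0], "fingers": 0.2}
  ]
}}

```text
time: 26.12
eef_pos: [508.7, 168.7, 100.7]
orientation: [0.988, 0.152, 0.029, 0.009]
contact_force: [0.5, 0.5, -3.2]
opening: 47.3
gripper_force: 41.6
```

>>> {"name": "apply_moves", "arguments": {
  "steps": [
    {"turn": [0, 0, 0], "xyz": [0, 0, 0.5], "fingers": 0.2},
    {"turn": [0, 0, 0], "xyz": [0, 0, 0], "fingers": 0.2}
  ]
}}

```text
time: 26.38
eef_pos: [508.7, 168.7, 100.3]
orientation: [0.988, 0.152, 0.029, 0.009]
contact_force: [-0.4, 0.1, -4.2]
opening: 47.4
gripper_force: 41.6
```

>>> {"name": "apply_moves", "arguments": {
  "steps": [
    {"turn": [0, 0, 0], "xyz": [0, 0, 0.5], "fingers": 0.2},
    {"turn": [0, 0, 0], "xyz": [0, 0, 0], "fingers": 0.2}
  ]
}}

```text
time: 26.62
eef_pos: [508.7, 168.7, 99.7]
orientation: [0.988, 0.152, 0.029, 0.009]
contact_force: [0.5, -1.1, -3.4]
opening: 47.3
gripper_force: 41.6
```

>>> {"name": "apply_moves", "arguments": {
  "steps": [
    {"turn": [0, 0, 0], "xyz": [0, 0, 0.5], "fingers": 0.2},
    {"turn": [0, 0, 0], "xyz": [0, 0, 0], "fingers": 0.2}
  ]
}}

```text
time: 26.88
eef_pos: [508.8, 168.7, 99.3]
orientation: [0.988, 0.152, 0.029, 0.009]
contact_force: [-0.8, -0.2, -3.1]
opening: 47.3
gripper_force: 41.6
```

>>> {"name": "apply_moves", "arguments": {
  "steps": [
    {"turn": [0, 0, 0], "xyz": [0, 0, 0.6], "fingers": 0.2},
    {"turn": [0, 0, 0], "xyz": [0, 0, 0], "fingers": 0.2}
  ]
}}

```text
time: 27.12
eef_pos: [509.1, 168.8, 99.1]
orientation: [0.988, 0.152, 0.029, 0.009]
contact_force: [-0.2, -0.0, -0.7]
opening: 46.9
gripper_force: 42.1
```

```bash
python3 ck.py 511.7 169.5
```

```text
27.125 [509.11742258 168.76974047  99.13399628] 46.94339093104619 [-0.18112358 -0.02765311 -0.7248077 ] [0.061 0.248 0.037]
34 44 124 [513. 170.] 0.47
52 62 133 [513. 170.] 0.06
62 72 146 [513.1 170. ] 0.08
72 82 129 [513.2 170.1] 0.08
ring 1059 [511.2 169.3]
```

>>> {"name": "apply_moves", "arguments": {
  "steps": [
    {"turn": [0, 0, 0], "xyz": [-1.2, 0, -0.4], "fingers": 0.2},
    {"turn": [0, 0, 0], "xyz": [0, 0, 0.3], "fingers": 0.0},
    {"turn": [0, 0, 0], "xyz": [0, 0, 0], "fingers": -0.1},
    {"turn": [0, 0, 0], "xyz": [0, 0, 0], "fingers": -0.15},
    {"turn": [0, 0, 0], "xyz": [0, 0, 0], "fingers": -0.19},
    {"turn": [0, 0, 0], "xyz": [0, 0, 0], "fingers": -0.24},
    {"turn": [0, 0, 0], "xyz": [0, 0, 0], "fingers": -0.5},
    {"turn": [0, 0, 0], "xyz": [0, 0, 0], "fingers": -1}
  ],
  "force": 20
}}

```text
time: 28.18
eef_pos: [507.7, 168.3, 98.7]
orientation: [0.988, 0.152, 0.029, 0.009]
contact_force: [-0.3, -0.4, 0.2]
opening: 80.0
gripper_force: 0.0
```

```bash
python3 ck.py 511.7 169.5
```

```text
28.175 [507.65529784 168.3143396   98.70413203] 80.0226953574152 [-0.33878772 -0.38493439  0.17250041] [ 0.049  0.079 -0.016]
34 44 174 [511.2 171.7] 0.45
52 62 170 [510.6 173.5] 0.13
62 72 189 [510.3 174.4] 0.13
72 82 206 [510.  175.3] 0.12
82 92 126 [509.7 176.1] 0.1
ring 1074 [511.1 169.6]
```

```bash
python3 - <<'E'
from slices import *
for n in('w6','top0','top1','scene0'):
    c=dict(np.load(n+'.npz'));W=pts(c,np.load('w6T.npy') if n=='w6' else None)
    for nm,x,y in(('R',544.4,85.7),('L',511.7,169.7)):
        if nm=='L' and n=='w6':continue
        r=np.hypot(W[...,0]-x,W[...,1]-y)
        f=(r>9)&(r<24)&(abs(W[...,2]-14)<6);P=W[f]
        A=np.c_[P[:,0]-x,P[:,1]-y,np.ones(len(P))];k=np.linalg.lstsq(A,P[:,2],rcond=None)[0]
        print(n,nm,'pin z',np.round([np.median(W[...,2][r<a]) for a in(2.5,4,6)],1),(r<4).sum(),'floor z',k[2].round(1),'slope deg',np.degrees(k[:2]).round(1))
c=dict(np.load('w6.npz'));W=pts(c,np.load('w6T.npy'));g=c['frame'].mean(2)
m=(g>170)&(np.hypot(W[...,0]-544.4,W[...,1]-85.7)<15);print('pin centre',W[m].mean(0),m.sum(),np.ptp(W[m],axis=0))
E
```

```text
w6 R pin z [14.9 14.9 14.8] 51 floor z 14.3 slope deg [ 0.1 -0.1]
top0 R pin z [ 16.1 597.  598.3] 261 floor z 14.0 slope deg [0.5 0.5]
top0 L pin z [ 13.4  13.9 569.9] 12 floor z 14.0 slope deg [-0.1  0.2]
top1 R pin z [ 14.3 594.7 596.8] 249 floor z 14.1 slope deg [-0.2  0.7]
top1 L pin z [14.3 14.8 16.3] 12 floor z 14.0 slope deg [-0.1 -0.4]
scene0 R pin z [15.2 15.3 15.7] 10 floor z 15.7 slope deg [-0.1 -0.3]
scene0 L pin z [15.9 15.7 16.3] 11 floor z 15.6 slope deg [ 0. -0.]
pin centre [543.99600072  85.57692267  14.72938078] 122 [11.65155017 11.99821516  3.49737329]
```

>>> {"name": "apply_moves", "arguments": {
  "steps": [
    {"turn": [0, 0, 0], "xyz": [1.2, 0, 0], "fingers": -0.4},
    {"turn": [0, 0, 0], "xyz": [0, 0, 0], "fingers": -0.2},
    {"turn": [0, 0, 0], "xyz": [0, 0, 0], "fingers": -0.1},
    {"turn": [0, 0, 0], "xyz": [0, 0, 0], "fingers": 0.2},
    {"turn": [0, 0, 0], "xyz": [0, 0, -4], "fingers": 0.2},
    {"turn": [0, 0, 0], "xyz": [0, 0, -8], "fingers": 0.2},
    {"turn": [0, 0, -10], "xyz": [0, 0, 0], "fingers": 0.2},
    {"turn": [0, 0, -10], "xyz": [0, 0, 0], "fingers": 0.2},
    {"turn": [0, 0, -10], "xyz": [0, 0, 0], "fingers": 0.2},
    {"turn": [0, 0, 0], "xyz": [0, 0, 0], "fingers": 0.2}
  ],
  "force": 50
}}

```text
time: 29.48
eef_pos: [507.8, 168.7, 110.7]
orientation: [0.915, 0.401, 0.025, 0.016]
contact_force: [-0.5, 0.6, -3.6]
opening: 47.0
gripper_force: 51.9
```

```bash
python3 ck.py 511.7 169.7; python3 -c "
from h import *
from cell import ctrl
s=ctrl.read_state();R=Ro.from_quat(s['orientation']).as_matrix();print(R.round(3),s['qpos'].round(2))"
```

```text
29.475 [507.81211877 168.67549905 110.70753435] 46.965725960274376 [-0.51804678  0.59756481 -3.55955736] [ 0.005  0.031 -0.034]
34 44 95 [510.1 169.5] 0.49
52 62 676 [511.7 171.9] 1.14
62 72 126 [510.1 170.7] 0.09
72 82 126 [510.3 171.1] 0.13
82 92 102 [510.2 171.7] 0.11
ring 1008 [511.3 169.2]
[[ 0.677  0.733  0.059]
 [ 0.735 -0.678 -0.009]
 [ 0.033  0.05  -0.998]] [ 0.12  0.09  1.97 -0.02  1.02  0.87]
```

>>> {"name": "apply_moves", "arguments": {
  "steps": [
    {"turn": [1.8, 1.9, 0.1], "xyz": [-1.1, 2.9, 0], "fingers": 0.2},
    {"turn": [0, 0, 0], "xyz": [0, 0, 0], "fingers": 0.2},
    {"turn": [0, 0, 0], "xyz": [-0.4, -0.4, 5], "fingers": 0.2},
    {"turn": [0, 0, 0], "xyz": [-0.3, -0.3, 3.5], "fingers": 0.2},
    {"turn": [0, 0, 0], "xyz": [0, 0, 0], "fingers": 0.2}
  ]
}}

```text
time: 30.15
eef_pos: [508.4, 166.5, 101.6]
orientation: [0.915, 0.402, 0.034, -0.005]
contact_force: [-0.9, 0.4, -3.3]
opening: 47.1
gripper_force: 52.2
```

```bash
python3 ck.py 511.7 169.7
```

```text
30.15 [508.41811805 166.46490218 101.63647168] 47.1446578376787 [-0.87216804  0.4412576  -3.26716241] [-0.081  0.086  0.005]
34 44 88 [510.6 170.5] 0.45
52 62 163 [510.7 170.5] 0.13
62 72 135 [510.7 170.4] 0.06
72 82 104 [510.8 170.5] 0.06
ring 1029 [511.3 169.2]
```

>>> {"name": "apply_moves", "arguments": {
  "steps": [
    {"turn": [0, 0, 0], "xyz": [0, 1, 1.2], "fingers": 0.2},
    {"turn": [0, 0, 0], "xyz": [0, 0, 0.5], "fingers": 0.2},
    {"turn": [0, 0, 0], "xyz": [0, 0, 0], "fingers": 0.2}
  ]
}}

```text
time: 30.58
eef_pos: [509.8, 165.7, 100.7]
orientation: [0.915, 0.402, 0.034, -0.005]
contact_force: [-0.3, -0.9, -3.7]
opening: 47.0
gripper_force: 52.2
```

>>> {"name": "apply_moves", "arguments": {
  "steps": [
    {"turn": [0, 0, 0], "xyz": [0, 0, 0.5], "fingers": 0.2},
    {"turn": [0, 0, 0], "xyz": [0, 0, 0], "fingers": 0.2}
  ]
}}

```text
time: 30.82
eef_pos: [509.8, 165.7, 100.1]
orientation: [0.915, 0.402, 0.034, -0.005]
contact_force: [0.7, -0.3, -3.2]
opening: 47.3
gripper_force: 52.2
```

>>> {"name": "apply_moves", "arguments": {
  "steps": [
    {"turn": [0, 0, 0], "xyz": [0, 0, 0.5], "fingers": 0.2},
    {"turn": [0, 0, 0], "xyz": [0, 0, 0], "fingers": 0.2}
  ]
}}

```text
time: 31.08
eef_pos: [509.8, 165.7, 99.6]
orientation: [0.915, 0.402, 0.034, -0.005]
contact_force: [0.1, 0.7, -2.9]
opening: 47.0
gripper_force: 52.2
```

>>> {"name": "apply_moves", "arguments": {
  "steps": [
    {"turn": [0, 0, 0], "xyz": [0, 0, 0.6], "fingers": 0.2},
    {"turn": [0, 0, 0], "xyz": [0, 0, 0], "fingers": 0.0},
    {"turn": [0, 0, 0], "xyz": [0, 0, 0], "fingers": -0.1},
    {"turn": [0, 0, 0], "xyz": [0, 0, 0], "fingers": -0.15},
    {"turn": [0, 0, 0], "xyz": [0, 0, 0], "fingers": -0.19},
    {"turn": [0, 0, 0], "xyz": [0, 0, 0], "fingers": -0.24},
    {"turn": [0, 0, 0], "xyz": [0, 0, 0], "fingers": -0.5},
    {"turn": [0, 0, 0], "xyz": [0, 0, 0], "fingers": -1},
    {"turn": [0, 0, 0], "xyz": [0, 0, 0], "fingers": -1}
  ],
  "force": 20
}}

```text
time: 32.2
eef_pos: [510.0, 165.7, 99.1]
orientation: [0.915, 0.402, 0.034, -0.005]
contact_force: [0.4, -0.2, -0.7]
opening: 85.6
gripper_force: 0.0
```

```bash
python3 ck.py 511.7 169.7
```

```text
32.2 [509.95564959 165.73728379  99.09306761] 85.60509140215551 [ 0.42276258 -0.19264445 -0.67016291] [-0.035  0.03  -0.031]
34 44 182 [510.3 171.1] 0.47
52 62 168 [508.8 172.1] 0.12
62 72 186 [508.1 172.8] 0.11
72 82 196 [507.4 173.3] 0.11
82 92 105 [506.9 173.7] 0.09
ring 1064 [511.1 169.4]
```

The lean turned with the mill: it was yawed 31° and the lean went from 109° to 143°. It rests stably there on its battery end, so this is its own slightly off-axis balance and I'll leave it. Next is mill 2.

```bash
python3 - <<'E'
from kin import *
from cell import ctrl
s=ctrl.read_state();R0=Ro.from_quat(s['orientation']).as_matrix();R=tool([0,0,-1],az(3))
print('up110',(R0.T@[0,0,110]).round(1))
s2=dict(s);s2['eef_pos']=s['eef_pos']+[0,0,110];plan(s2,[430,87.5,150],R)
c=ctrl.capture('top');W=pts(c)
for b in blobs(W,27,60,300):print(np.round(b[2][0],1),np.round(b[2][1],1),round(b[2][2],1),round(b[4],1))
E
```

```text
up110 [   7.4    2.  -109.7]
turn [  2.53  -3.21 -45.55] | xyz in now-axes [-115.4   -7.    51.3] | in final axes [-73.9 -83.9  59.1]
[401.6 695.5] [52.3 51. ] 0.9 60.0
```

>>> {"name": "apply_moves", "arguments": {
  "steps": [
    {"turn": [0, 0, 0], "xyz": [1.2, 0.3, -18], "fingers": -1},
    {"turn": [0, 0, 0], "xyz": [2.7, 0.7, -40], "fingers": -1},
    {"turn": [0, 0, 0], "xyz": [3.5, 1, -51.7], "fingers": -1},
    {"turn": [0.5, -0.64, -9.1], "xyz": [0, 0, 0], "fingers": -1},
    {"turn": [0.5, -0.64, -9.1], "xyz": [0, 0, 0], "fingers": -1},
    {"turn": [0.5, -0.64, -9.1], "xyz": [0, 0, 0], "fingers": -1},
    {"turn": [0.5, -0.64, -9.1], "xyz": [0, 0, 0], "fingers": -1},
    {"turn": [0.5, -0.64, -9.1], "xyz": [0, 0, 0], "fingers": -1},
    {"turn": [0, 0, 0], "xyz": [-37, -42, 5], "fingers": -1},
    {"turn": [0, 0, 0], "xyz": [-37, -42, 5], "fingers": -1}
  ]
}}

```text
time: 33.55
eef_pos: [429.3, 87.0, 200.0]
orientation: [0.688, 0.726, 0.0, 0.001]
contact_force: [-0.3, -0.5, 1.0]
opening: 85.4
gripper_force: 0.0
```

>>> {"name": "apply_moves", "arguments": {
  "steps": [
    {"turn": [0, 0, 0], "xyz": [0, 0, 0], "fingers": -1},
    {"turn": [0, 0, 0], "xyz": [0, 0, 0], "fingers": -1}
  ]
}}

```text
time: 33.8
eef_pos: [430.8, 87.6, 200.6]
orientation: [0.689, 0.725, 0.001, 0.001]
contact_force: [-0.2, -0.2, 0.2]
opening: 85.7
gripper_force: 0.0
```

```bash
python3 - <<'E'
from kin import *
from cell import ctrl
s=ctrl.read_state();c=ctrl.capture('wrist');W=pts(c,wristT(c,s));print(s['time'],s['eef_pos'])
for b in blobs(W,27,60,300):print(np.round(b[2][0],1),np.round(b[2][1],1),round(b[2][2],1),round(b[4],1),b[1])
plan(s,[430,87.5,8],tool([0,0,-1],az(3)))
E
python3 stand.py 509 174
```

```text
33.8 [430.82980127  87.60067737 200.55658964]
[644.7 206.6] [20.3 44.7] 14.3 60.0 1303
[497.8 163.9] [23.3 49.2] 31.5 59.9 540
[429.6  88.8] [ 48.  120.1] 3.2 49.8 5099
[659.  135.3] [20.9 45.4] 4.2 60.0 1157
turn [ 0.2   0.01 -0.08] | xyz in now-axes [ -0.   -1.5 192.6] | in final axes [-1.000e-01 -8.000e-01  1.926e+02]
n 528 dome base [504.9 175.6 126.6] lean -x,+y deg [2.4 1.7] r 23.2 err 0.81
```

>>> {"name": "apply_moves", "arguments": {
  "steps": [
    {"turn": [0, 0, 0], "xyz": [0, -1, 50], "fingers": -1},
    {"turn": [0, 0, 0], "xyz": [0, 0, 55], "fingers": -1},
    {"turn": [0, 0, 0], "xyz": [0, 0, 50], "fingers": -1},
    {"turn": [0, 0, 0], "xyz": [0, 0, 30], "fingers": -1},
    {"turn": [0, 0, 0], "xyz": [0, 0, 7.5], "fingers": -0.5},
    {"turn": [0, 0, 0], "xyz": [0, 0, 0], "fingers": 0.3},
    {"turn": [0, 0, 0], "xyz": [0, 0, 0], "fingers": 1},
    {"turn": [0, 0, 0], "xyz": [0, 0, 0], "fingers": 1}
  ],
  "force": 80
}}

```text
time: 34.9
eef_pos: [430.9, 87.6, 8.2]
orientation: [0.689, 0.725, 0.002, 0.002]
contact_force: [0.8, 0.9, 4.0]
opening: 39.8
gripper_force: 80.8
```

>>> {"name": "apply_moves", "arguments": {
  "steps": [
    {"turn": [0, 0, 0], "xyz": [0, 0, 0], "fingers": 1},
    {"turn": [0, 0, 0], "xyz": [0, 0, -10], "fingers": 1},
    {"turn": [0, 0, 0], "xyz": [0, 0, -20], "fingers": 1},
    {"turn": [0, 0, 0], "xyz": [0, 0, 0], "fingers": 1},
    {"turn": [0, 0, 0], "xyz": [0, 0, 0], "fingers": 1},
    {"turn": [0, 0, 0], "xyz": [0, 0, 0], "fingers": 1}
  ]
}}

```text
time: 35.65
eef_pos: [428.0, 87.6, 35.6]
orientation: [0.689, 0.725, -0.001, -0.001]
contact_force: [0.8, -0.6, -3.9]
opening: 39.9
gripper_force: 81.3
```

```bash
python3 - <<'E'
from h import *
from cell import ctrl
for i in range(3):
    s=ctrl.read_state();print(s['time'],s['eef_pos'].round(1),s['contact_force'].round(2),s['moment'].round(3),s['joint_efforts'][3:].round(3),s['opening']);ctrl.capture('top')
plan(s,s['eef_pos'],tool([0,0,-1],az(3)))
E
```

```text
35.65 [428.   87.6  35.6] [ 0.83 -0.6  -3.86] [-0.137 -0.041  0.033] [0.09  0.013 0.   ] 39.86174585098414
35.7 [428.1  87.5  35.7] [ 0.89  0.08 -3.17] [-0.083 -0.011 -0.004] [ 0.09   0.017 -0.   ] 39.98505110122871
35.75 [428.3  87.5  35.8] [-0.12 -0.12 -3.89] [-0.132 -0.038  0.004] [ 0.09   0.019 -0.   ] 39.70443822145299
turn [-0.06 -0.01 -0.05] | xyz in now-axes [0. 0. 0.] | in final axes [0. 0. 0.]
```

Moment is -0.12, so mill 2's battery is at the +y end. I'll lay it down, lean the tool the other way and regrip.

>>> {"name": "apply_moves", "arguments": {
  "steps": [
    {"turn": [0, 0, 0], "xyz": [0, 0, 16], "fingers": 1},
    {"turn": [0, 0, 0], "xyz": [0, 0, 9], "fingers": 1},
    {"turn": [0, 0, 0], "xyz": [0, 0, 4], "fingers": 1},
    {"turn": [0, 0, 0], "xyz": [0, 0, 0], "fingers": 0},
    {"turn": [0, 0, 0], "xyz": [0, 0, 0], "fingers": -1},
    {"turn": [0, 0, 0], "xyz": [0, 0, 0], "fingers": -1},
    {"turn": [0, 0, 0], "xyz": [0, 0, -25], "fingers": -1},
    {"turn": [0, 0, 0], "xyz": [0, 0, -48], "fingers": -1}
  ]
}}

```text
time: 36.8
eef_pos: [427.4, 87.6, 79.9]
orientation: [0.689, 0.725, -0.001, -0.001]
contact_force: [1.1, 0.5, 0.6]
opening: 85.2
gripper_force: 0.0
```

>>> {"name": "apply_moves", "arguments": {
  "steps": [
    {"turn": [0, 9, 0], "xyz": [0, 0, 0], "fingers": -1},
    {"turn": [0, 9, 0], "xyz": [0, 0, 0], "fingers": -1},
    {"turn": [0, 9, 0], "xyz": [0, 0, 0], "fingers": -1},
    {"turn": [0, 9, 0], "xyz": [0, 0, 0], "fingers": -1},
    {"turn": [0, 9, 0], "xyz": [0, 0, 0], "fingers": -1},
    {"turn": [0, 0, 0], "xyz": [0, 0, 0], "fingers": -1}
  ]
}}

```text
time: 37.55
eef_pos: [428.8, 86.4, 79.4]
orientation: [0.638, 0.669, 0.263, -0.278]
contact_force: [-0.2, -0.5, -0.2]
opening: 85.5
gripper_force: 0.0
```

```bash
python3 - <<'E'
from kin import *
from cell import ctrl
s=ctrl.read_state();print(s['time'],s['eef_pos'].round(1),s['qpos'].round(2))
b=np.array(az(93));d=(b+np.array([0,0,-1]))/2**.5
R=tool(d,az(3));mid=np.array([428.9,87.6,0]);p=mid+1.2*b+[0,0,13]
plan(s,p,R);plan(s,p-60*d,R)
c=ctrl.capture('top');W=pts(c)
for q in blobs(W,27,60,300):print(np.round(q[2][0],1),np.round(q[2][1],1),round(q[2][2],1))
# place IK: b -> down, tool y = -(f x up)
q0,e=ik(p+[0,0,140],R,s['qpos']);print('lift',q0.round(2),e)
for a in(70,85,100,115,130):
    f=np.array(az(a));d2=(f+np.array([0,0,-1]))/2**.5;Rp=tool(d2,-np.cross(f,[0,0,1]))
    for t in([544.2,85.7,121],[544.2,85.7,72]):
        best=min((ik(np.array(t)+6*f,Rp,np.array([-.37,.2,2.1,.9,1.1,g])) for g in(2.4,-2.4)),key=lambda z:z[1]);print(a,t[2],best[0].round(2),round(best[1],2))
    print('rot',Ro.from_matrix(R.T@Rp).as_rotvec(degrees=True).round(1))
E
```

```text
37.55 [428.8  86.4  79.4] [-0.46  0.13  2.17  0.68  1.35 -0.84]
turn [ 0.07  0.   -0.25] | xyz in now-axes [-45.3   0.3  48.7] | in final axes [-45.3   0.1  48.7]
turn [ 0.07  0.   -0.25] | xyz in now-axes [-45.3   0.4 -11.3] | in final axes [-45.3   0.1 -11.3]
[428.   87.7] [ 48.  121.6] 3.3
[401.9 694.8] [51.7 50.4] 4.9
lift [-0.46 -0.03  2.16  0.67  1.48 -0.74] 1.1368683772161603e-13
70 121 [-0.39  0.14  2.06  0.88  1.17  2.64] 0.0
70 72 [-0.39  0.24  2.06  0.91  1.1   2.55] 0.0
rot [  -0.   -23.3 -162.1]
85 121 [-0.38  0.23  1.95  0.77  1.33  2.51] 0.0
85 72 [-0.38  0.33  1.95  0.79  1.26  2.44] 0.0
rot [  -0.    -8.6 -174.1]
100 121 [-0.34  0.32  1.84  0.67  1.47  2.38] 0.0
100 72 [-0.34  0.41  1.84  0.67  1.4   2.33] 0.0
rot [  0.   -7.6 174.9]
115 121 [-0.3   0.4   1.73  0.55  1.6   2.25] 0.0
115 72 [-0.3   0.48  1.73  0.55  1.53  2.21] 0.0
rot [  0.  -22.4 163. ]
130 121 [-0.24  0.47  1.63  0.43  1.7   2.11] 0.0
130 72 [-0.24  0.55  1.63  0.43  1.64  2.07] 0.0
rot [  0.  -35.5 149.9]
```

>>> {"name": "apply_moves", "arguments": {
  "steps": [
    {"turn": [0, 0, 0], "xyz": [-45.3, 0.3, -11.3], "fingers": -1},
    {"turn": [0, 0, 0], "xyz": [0, 0, 25], "fingers": -1},
    {"turn": [0, 0, 0], "xyz": [0, 0, 25], "fingers": -1},
    {"turn": [0, 0, 0], "xyz": [0, 0, 10], "fingers": -0.6},
    {"turn": [0, 0, 0], "xyz": [0, 0, 0], "fingers": 0},
    {"turn": [0, 0, 0], "xyz": [0, 0, 0], "fingers": 1},
    {"turn": [0, 0, 0], "xyz": [0, 0, 0], "fingers": 1},
    {"turn": [0, 0, 0], "xyz": [0, 0, 0], "fingers": 1}
  ],
  "force": 120
}}

```text
time: 38.6
eef_pos: [429.5, 89.6, 15.2]
orientation: [0.636, 0.67, 0.264, -0.277]
contact_force: [-3.4, 0.5, 6.1]
opening: 40.6
gripper_force: 120.2
```

>>> {"name": "apply_moves", "arguments": {
  "steps": [
    {"turn": [0, 0, 0], "xyz": [8, 0, -8], "fingers": 1},
    {"turn": [0, 0, 0], "xyz": [22, 0, -22], "fingers": 1},
    {"turn": [0, 0, 0], "xyz": [25, 0, -25], "fingers": 1},
    {"turn": [0, 0, 0], "xyz": [25, 0, -25], "fingers": 1},
    {"turn": [0, 0, 0], "xyz": [20, 0, -20], "fingers": 1},
    {"turn": [0, 0, 0], "xyz": [0, 0, 0], "fingers": 1}
  ]
}}

```text
time: 39.35
eef_pos: [430.4, 89.0, 157.2]
orientation: [0.636, 0.671, 0.264, -0.274]
contact_force: [0.3, 0.4, -3.6]
opening: 40.9
gripper_force: 121.2
```

```bash
python3 - <<'E'
from kin import *
from cell import ctrl
s=ctrl.read_state();print(s['time'],s['eef_pos'].round(1),s['opening'],s['contact_force'],s['moment'])
f=np.array(az(100));Rp=tool(f+np.array([0,0,-1]),-np.cross(f,[0,0,1]))
plan(s,np.array([544.2,85.7,130])+6*f,Rp)
R0=Ro.from_quat(s['orientation']).as_matrix();rv=Ro.from_matrix(R0.T@Rp).as_rotvec();
if rv[2]<0: rv=rv*(1-2*np.pi/np.linalg.norm(rv))
q=s['qpos'];J=0
for i in range(1,18):
    q2,e=ik(s['eef_pos'],R0@Ro.from_rotvec(rv*i/17).as_matrix(),q);J=max(J,abs(q2-q).max());q=q2
print(np.degrees(rv)/17,q.round(2),e,J)
E
```

```text
39.35 [430.4  89.  157.2] 40.94251440527292 [ 0.27094963  0.44928812 -3.55756784] [-0.95139128 -0.01039172 -0.05806405]
turn [  0.41  -8.   175.03] | xyz in now-axes [-21.9 112.6  17.6] | in final axes [  31.3 -111.5    7.2]
[ 0.02427528 -0.47079526 10.29614509] [-0.43  0.02  2.11  0.62  1.54  2.34] 1.7053025658242404e-13 0.18476386598008548
```

>>> {"name": "apply_moves", "arguments": {
  "steps": [
    {"turn": [0, -0.47, 10.3], "xyz": [0, 0, 0], "fingers": 1},
    {"turn": [0, -0.47, 10.3], "xyz": [0, 0, 0], "fingers": 1},
    {"turn": [0, -0.47, 10.3], "xyz": [0, 0, 0], "fingers": 1},
    {"turn": [0, -0.47, 10.3], "xyz": [0, 0, 0], "fingers": 1},
    {"turn": [0, -0.47, 10.3], "xyz": [0, 0, 0], "fingers": 1},
    {"turn": [0, -0.47, 10.3], "xyz": [0, 0, 0], "fingers": 1},
    {"turn": [0, -0.47, 10.3], "xyz": [0, 0, 0], "fingers": 1},
    {"turn": [0, -0.47, 10.3], "xyz": [0, 0, 0], "fingers": 1},
    {"turn": [0, -0.47, 10.3], "xyz": [0, 0, 0], "fingers": 1}
  ]
}}

```text
time: 40.48
eef_pos: [428.0, 90.1, 153.8]
orientation: [0.932, 0.008, -0.042, -0.36]
contact_force: [0.6, 0.2, -3.4]
opening: 40.5
gripper_force: 120.8
```

>>> {"name": "apply_moves", "arguments": {
  "steps": [
    {"turn": [0, -0.47, 10.3], "xyz": [0, 0, 0], "fingers": 1},
    {"turn": [0, -0.47, 10.3], "xyz": [0, 0, 0], "fingers": 1},
    {"turn": [0, -0.47, 10.3], "xyz": [0, 0, 0], "fingers": 1},
    {"turn": [0, -0.47, 10.3], "xyz": [0, 0, 0], "fingers": 1},
    {"turn": [0, -0.47, 10.3], "xyz": [0, 0, 0], "fingers": 1},
    {"turn": [0, -0.47, 10.3], "xyz": [0, 0, 0], "fingers": 1},
    {"turn": [0, -0.47, 10.3], "xyz": [0, 0, 0], "fingers": 1},
    {"turn": [0, -0.47, 10.3], "xyz": [0, 0, 0], "fingers": 1},
    {"turn": [0, 0, 0], "xyz": [0, -2, 0], "fingers": 1}
  ]
}}

```text
time: 41.6
eef_pos: [430.2, 90.4, 154.0]
orientation: [0.707, -0.595, -0.296, -0.244]
contact_force: [-0.0, 0.2, -4.6]
opening: 40.7
gripper_force: 121.0
```

>>> {"name": "apply_moves", "arguments": {
  "steps": [
    {"turn": [0, 0, 0], "xyz": [10, -36, 2], "fingers": 1},
    {"turn": [0, 0, 0], "xyz": [10, -36, 2], "fingers": 1},
    {"turn": [0, 0, 0], "xyz": [11, -37, 3], "fingers": 1},
    {"turn": [0, 0, 0], "xyz": [0, 0, 0], "fingers": 1},
    {"turn": [0, 0, 0], "xyz": [0, 0, 0], "fingers": 1}
  ]
}}

```text
time: 42.22
eef_pos: [540.3, 92.7, 127.0]
orientation: [0.707, -0.594, -0.296, -0.244]
contact_force: [0.2, 0.4, -4.1]
opening: 40.6
gripper_force: 122.2
```

```bash
cat > ck2.py <<'E'
from stand import *
s=ctrl.read_state();R=Ro.from_quat(s['orientation']).as_matrix();z0=s['eef_pos'][2]
print(s['time'],s['eef_pos'].round(1),s['contact_force'].round(1));print('up in tool',(R.T@[0,0,1.]).round(3),'x',(R.T@[1.,0,0]).round(3),'y',(R.T@[0,1.,0]).round(3))
c=ctrl.capture('top');stand(c,544,86,z0+66);np.savez('topb.npz',**c)
w=ctrl.capture('wrist');np.savez('wb.npz',**w);W=pts(w,wristT(w,s))
from slices import slices
slices(W,544.2,86,[(z0+a,z0+a+10) for a in range(-60,50,10)])
W=pts(c);slices(W,544.2,86,[(z0+a,z0+a+10) for a in range(-60,50,10)])
E
sed -i 's/r=21 if 48<(lo+hi)\/2<100 else 24.5/r=21/' slices.py; python3 ck2.py
```

```text
42.225 [540.3  92.7 127. ] [ 0.2  0.4 -4.1]
up in tool [-0.708  0.007 -0.706] x [ 0.119 -0.985 -0.128] y [-0.696 -0.175  0.696]
n 583 dome base [541.6  82.9 181.5] lean -x,+y deg [-0.4 -0.8] r 23.3 err 0.68
66.9920328662957 76.9920328662957 374 [541.2  81. ] 0.49
76.9920328662957 86.9920328662957 1280 [541.6  79. ] 0.7
86.9920328662957 96.9920328662957 1633 [541.6  79. ] 0.69
96.9920328662957 106.9920328662957 2246 [541.1  81.8] 1.24
106.9920328662957 116.9920328662957 1630 [540.8  83.3] 0.27
116.9920328662957 126.9920328662957 1976 [540.8  83.3] 0.31
126.9920328662957 136.9920328662957 2843 [540.8  83.1] 0.52
136.9920328662957 146.9920328662957 3417 [541.   82.9] 0.76
146.9920328662957 156.9920328662957 3315 [541.   82.8] 0.78
156.9920328662957 166.9920328662957 3246 [541.5  79.4] 0.68
166.9920328662957 176.9920328662957 497 [541.3  79.7] 0.69
156.9920328662957 166.9920328662957 82 [537.8  81.3] 4.64
166.9920328662957 176.9920328662957 132 [540.7  73.7] 8.01
```

Mill 2 hangs upright to within about 0.5°. I'll shift about 3 mm each way and descend.

>>> {"name": "apply_moves", "arguments": {
  "steps": [
    {"turn": [0, 0, 0], "xyz": [-1.6, -3.6, 1.6], "fingers": 1},
    {"turn": [0, 0, 0], "xyz": [8, -0.1, 8], "fingers": 1},
    {"turn": [0, 0, 0], "xyz": [10, -0.1, 10], "fingers": 1},
    {"turn": [0, 0, 0], "xyz": [9, -0.1, 9], "fingers": 1},
    {"turn": [0, 0, 0], "xyz": [5, 0, 5], "fingers": 1},
    {"turn": [0, 0, 0], "xyz": [1.2, 0, 1.2], "fingers": 1},
    {"turn": [0, 0, 0], "xyz": [0, 0, 0], "fingers": 1}
  ]
}}

```text
time: 43.2
eef_pos: [544.5, 95.3, 81.1]
orientation: [0.707, -0.595, -0.295, -0.244]
contact_force: [0.8, -0.0, -3.8]
opening: 40.4
gripper_force: 122.1
```

```bash
cat > ck3.py <<'E'
from stand import *
s=ctrl.read_state();z0=s['eef_pos'][2];print(s['time'],s['eef_pos'].round(1),s['contact_force'].round(1))
c=ctrl.capture('top');stand(c,544,86,z0+64)
w=ctrl.capture('wrist');W=pts(w,wristT(w,s))
for lo,hi,r in((28,36,24.8),(42,50,21),(52,60,21),(60,70,21),(88,98,21),(98,104,21),(106,116,24.8),(116,126,24.8)):
    m=(np.hypot(W[...,0]-544.2,W[...,1]-85.7)<32)&(W[...,2]>lo+z0-76)&(W[...,2]<hi+z0-76);P=W[m]
    if len(P)<80:continue
    z=least_squares(lambda p:np.hypot(P[:,0]-p[0],P[:,1]-p[1])-r,[544,86],loss='soft_l1',f_scale=.5);print(lo,len(P),z.x.round(1),np.median(abs(z.fun)).round(2))
P=W[(W[...,2]>20.5)&(W[...,2]<28)&(abs(np.hypot(W[...,0]-544.2,W[...,1]-85.7)-32)<5.5)]
if len(P)>50:
    z=least_squares(lambda p:np.maximum(abs(np.hypot(P[:,0]-p[0],P[:,1]-p[1])-31.5)-2.5,0),[544.2,85.7]);print('ring',len(P),z.x.round(1))
E
python3 ck3.py
```

```text
43.2 [544.5  95.3  81.1] [ 0.8 -0.  -3.8]
n 501 dome base [545.6  85.5 135.6] lean -x,+y deg [-0.5 -0.8] r 23.0 err 0.76
28 1184 [545.1  85.9] 0.5
42 1930 [545.7  82.2] 0.97
52 1359 [545.   85.8] 0.3
60 1692 [545.   85.9] 0.29
88 2839 [544.9  85.9] 0.41
98 1890 [545.   85.6] 0.54
106 3239 [544.9  86.3] 0.57
116 499 [545.   86.3] 0.62
ring 1885 [543.9  85.7]
```

>>> {"name": "apply_moves", "arguments": {
  "steps": [
    {"turn": [0, 0, 0], "xyz": [1.4, 0.9, 1.5], "fingers": 1},
    {"turn": [0, 0, 0], "xyz": [1.4, 0, 1.4], "fingers": 1},
    {"turn": [0, 0, 0], "xyz": [0.7, 0, 0.7], "fingers": 1},
    {"turn": [0, 0, 0], "xyz": [0.4, 0, 0.4], "fingers": 1},
    {"turn": [0, 0, 0], "xyz": [0, 0, 0], "fingers": 1}
  ]
}}

```text
time: 43.92
eef_pos: [543.4, 95.2, 75.3]
orientation: [0.707, -0.595, -0.295, -0.244]
contact_force: [0.1, -0.2, -4.8]
opening: 40.3
gripper_force: 122.1
```

>>> {"name": "apply_moves", "arguments": {
  "steps": [
    {"turn": [0, 0, 0], "xyz": [0.4, 0, 0.4], "fingers": 1},
    {"turn": [0, 0, 0], "xyz": [0, 0, 0], "fingers": 1}
  ]
}}

```text
time: 44.18
eef_pos: [543.4, 95.2, 74.8]
orientation: [0.707, -0.595, -0.295, -0.244]
contact_force: [0.8, 0.2, -3.5]
opening: 40.8
gripper_force: 122.1
```

>>> {"name": "apply_moves", "arguments": {
  "steps": [
    {"turn": [0, 0, 0], "xyz": [0.4, 0, 0.4], "fingers": 1},
    {"turn": [0, 0, 0], "xyz": [0, 0, 0], "fingers": 1}
  ]
}}

```text
time: 44.42
eef_pos: [543.3, 95.3, 74.2]
orientation: [0.707, -0.595, -0.295, -0.244]
contact_force: [-0.2, -0.2, -4.0]
opening: 40.7
gripper_force: 122.1
```

>>> {"name": "apply_moves", "arguments": {
  "steps": [
    {"turn": [0, 0, 0], "xyz": [0.4, 0, 0.4], "fingers": 1},
    {"turn": [0, 0, 0], "xyz": [0, 0, 0], "fingers": 1}
  ]
}}

```text
time: 44.68
eef_pos: [543.3, 95.3, 73.6]
orientation: [0.707, -0.595, -0.295, -0.244]
contact_force: [0.5, -0.2, -4.0]
opening: 40.6
gripper_force: 122.1
```

>>> {"name": "apply_moves", "arguments": {
  "steps": [
    {"turn": [0, 0, 0], "xyz": [0.4, 0, 0.4], "fingers": 1},
    {"turn": [0, 0, 0], "xyz": [0, 0, 0], "fingers": 1}
  ]
}}

```text
time: 44.92
eef_pos: [543.4, 95.2, 73.2]
orientation: [0.707, -0.595, -0.295, -0.244]
contact_force: [-0.6, 0.8, -2.6]
opening: 40.6
gripper_force: 122.1
```

>>> {"name": "apply_moves", "arguments": {
  "steps": [
    {"turn": [0, 0, 0], "xyz": [0.3, 0, 0.3], "fingers": 1},
    {"turn": [0, 0, 0], "xyz": [0, 0, 0], "fingers": 1}
  ]
}}

```text
time: 45.18
eef_pos: [543.5, 95.2, 73.0]
orientation: [0.707, -0.595, -0.295, -0.244]
contact_force: [-0.9, -1.5, -1.3]
opening: 40.3
gripper_force: 122.1
```

>>> {"name": "apply_moves", "arguments": {
  "steps": [
    {"turn": [0, 0, 0], "xyz": [0.3, 0, 0.3], "fingers": 1},
    {"turn": [0, 0, 0], "xyz": [0, 0, 0], "fingers": 1}
  ]
}}

```text
time: 45.42
eef_pos: [543.5, 95.2, 72.9]
orientation: [0.707, -0.595, -0.295, -0.244]
contact_force: [-1.8, -1.1, 3.9]
opening: 40.7
gripper_force: 121.9
```

In contact. I'll release slowly.

>>> {"name": "apply_moves", "arguments": {
  "steps": [
    {"turn": [0, 0, 0], "xyz": [-0.2, 0, -0.2], "fingers": 0.2},
    {"turn": [0, 0, 0], "xyz": [0, 0, 0], "fingers": 0.08},
    {"turn": [0, 0, 0], "xyz": [0, 0, 0], "fingers": 0.02},
    {"turn": [0, 0, 0], "xyz": [0, 0, 0], "fingers": -0.03},
    {"turn": [0, 0, 0], "xyz": [0, 0, 0], "fingers": -0.1},
    {"turn": [0, 0, 0], "xyz": [0, 0, 0], "fingers": -0.3},
    {"turn": [0, 0, 0], "xyz": [0, 0, 0], "fingers": -0.6},
    {"turn": [0, 0, 0], "xyz": [0, 0, 0], "fingers": -0.8},
    {"turn": [0, 0, 0], "xyz": [0, 0, 0], "fingers": -0.8}
  ],
  "force": 20
}}

```text
time: 46.55
eef_pos: [543.3, 95.2, 72.5]
orientation: [0.707, -0.595, -0.295, -0.244]
contact_force: [-0.0, 0.3, 0.7]
opening: 76.8
gripper_force: 0.0
```

```bash
python3 ck3.py; python3 stand.py 507 174
```

```text
46.55 [543.3  95.2  72.5] [-0.   0.3  0.7]
n 464 dome base [553.7  79.4 126.7] lean -x,+y deg [-4.3 -4.9] r 23.2 err 0.85
28 1143 [545.6  84.9] 0.51
42 1822 [546.8  80.8] 1.04
52 1263 [547.3  83.7] 0.29
60 1712 [548.1  83.2] 0.29
88 2439 [550.3  81.9] 0.33
98 1536 [551.1  81.2] 0.48
106 2415 [551.2  81.3] 0.54
116 571 [551.3  80.9] 0.56
ring 2066 [543.6  86.3]
n 524 dome base [504.2 175.2 126.7] lean -x,+y deg [4.2 0.6] r 23.2 err 0.82
```

Both mills settle at the same stable ~5° rest on their battery ends. Now I retreat and plan the switch press.

>>> {"name": "apply_moves", "arguments": {
  "steps": [
    {"turn": [0, 0, 0], "xyz": [0, 0, 0], "fingers": -1},
    {"turn": [0, 0, 0], "xyz": [0, 0, -12], "fingers": -1},
    {"turn": [0, 0, 0], "xyz": [0, 0, -30], "fingers": -1},
    {"turn": [0, 0, 0], "xyz": [0, 0, -40], "fingers": -1},
    {"turn": [0, 0, 0], "xyz": [0, 0, -40], "fingers": -1},
    {"turn": [0, 0, 0], "xyz": [-25, 0, -25], "fingers": 1},
    {"turn": [0, 0, 0], "xyz": [0, 0, 0], "fingers": 1}
  ]
}}

```text
time: 47.58
eef_pos: [560.9, 8.7, 197.6]
orientation: [0.708, -0.595, -0.292, -0.245]
contact_force: [0.5, 0.2, 0.6]
opening: 51.5
gripper_force: 0.0
```

```bash
python3 - <<'E'
from kin import *
from cell import ctrl
s=ctrl.read_state();print(s['time'],s['eef_pos'].round(1),s['qpos'].round(2))
R0=Ro.from_quat(s['orientation']).as_matrix()
R1=tool([0,0,-1],az(21))
rv=Ro.from_matrix(R0.T@R1).as_rotvec();th=np.linalg.norm(rv)
for v in(rv,rv*(1-2*np.pi/th)):
    n=int(np.ceil(np.degrees(np.linalg.norm(v))/10.3));q=s['qpos'];J=0;E=0
    for i in range(1,n+1):
        q2,e=ik(s['eef_pos'],R0@Ro.from_rotvec(v*i/n).as_matrix(),q);J=max(J,abs(q2-q).max());E=max(E,e);q=q2
    print(n,(np.degrees(v)/n).round(2),q.round(2),'J',J,'E',E)
plan(s,[473.6,267.5,60],R1)
c=ctrl.capture('top');W=pts(c);R,t=cam(c)
yh=np.array([-.361,.932,0]);o=np.array([513,165.9,0])
for u in(80,85,90,96,102,107,109,111,114,118,122):
    p=o+u*yh+[0,0,20];k=R@p+t;a,b=int(round(c['fx']*k[0]/k[2]+c['cx'])),int(round(c['fy']*k[1]/k[2]+c['cy']));print(u,W[b,a].round(1),c['frame'][b,a])
E
python3 stand.py 507 174; python3 stand.py 550 82
```

```text
47.575 [560.9   8.7 197.6] [-0.46  0.28  1.72  0.61  1.65  2.39]
17 [3.8  0.37 9.23] [-0.2  -0.08  2.4   2.97  0.21  2.74] J 0.6089174306253564 E 175.83624202272455
19 [-3.81 -0.37 -9.25] [-0.19  0.07  1.82  0.    1.25 -0.55] J 0.1794151950455083 E 2.10136207746808e-12
turn [ 64.62   6.28 156.85] | xyz in now-axes [-94.6  41.5 287.8] | in final axes [272.9  11.2 137.6]
80 [484.3 241.   18.6] [80 73 66]
85 [482.1 245.1  21. ] [80 73 67]
90 [480.2 249.2  20.2] [82 75 69]
96 [478.1 255.4  21.6] [82 75 69]
102 [476.  261.5  23.1] [82 76 69]
107 [473.9 265.5  24.8] [178 178 174]
109 [474.1 267.6  23.6] [163 162 158]
111 [472.3 269.7  22.1] [62 58 53]
114 [472.5 271.8  20.6] [57 53 48]
118 [471.4 276.3  13.4] [151 142 132]
122 [469.7 280.6  11.4] [162 152 142]
n 531 dome base [504.6 175.5 126.8] lean -x,+y deg [4.  1.9] r 23.2 err 0.74
n 485 dome base [554.   79.8 126.9] lean -x,+y deg [-5.5 -3.7] r 23.1 err 0.85
```

>>> {"name": "apply_moves", "arguments": {
  "steps": [
    {"turn": [-3.81, -0.37, -9.25], "xyz": [0, 0, 0], "fingers": 1},
    {"turn": [-3.81, -0.37, -9.25], "xyz": [0, 0, 0], "fingers": 1},
    {"turn": [-3.81, -0.37, -9.25], "xyz": [0, 0, 0], "fingers": 1},
    {"turn": [-3.81, -0.37, -9.25], "xyz": [0, 0, 0], "fingers": 1},
    {"turn": [-3.81, -0.37, -9.25], "xyz": [0, 0, 0], "fingers": 1},
    {"turn": [-3.81, -0.37, -9.25], "xyz": [0, 0, 0], "fingers": 1},
    {"turn": [-3.81, -0.37, -9.25], "xyz": [0, 0, 0], "fingers": 1},
    {"turn": [-3.81, -0.37, -9.25], "xyz": [0, 0, 0], "fingers": 1},
    {"turn": [-3.81, -0.37, -9.25], "xyz": [0, 0, 0], "fingers": 1},
    {"turn": [-3.81, -0.37, -9.25], "xyz": [0, 0, 0], "fingers": 1}
  ]
}}

```text
time: 48.98
eef_pos: [558.3, 10.7, 192.4]
orientation: [0.937, 0.215, -0.211, -0.176]
contact_force: [0.0, 0.2, 0.4]
opening: 0.1
gripper_force: 0.0
```

>>> {"name": "apply_moves", "arguments": {
  "steps": [
    {"turn": [-3.81, -0.37, -9.25], "xyz": [0, 0, 0], "fingers": 1},
    {"turn": [-3.81, -0.37, -9.25], "xyz": [0, 0, 0], "fingers": 1},
    {"turn": [-3.81, -0.37, -9.25], "xyz": [0, 0, 0], "fingers": 1},
    {"turn": [-3.81, -0.37, -9.25], "xyz": [0, 0, 0], "fingers": 1},
    {"turn": [-3.81, -0.37, -9.25], "xyz": [0, 0, 0], "fingers": 1},
    {"turn": [-3.81, -0.37, -9.25], "xyz": [0, 0, 0], "fingers": 1},
    {"turn": [-3.81, -0.37, -9.25], "xyz": [0, 0, 0], "fingers": 1},
    {"turn": [-3.81, -0.37, -9.25], "xyz": [0, 0, 0], "fingers": 1},
    {"turn": [-3.81, -0.37, -9.25], "xyz": [0, 0, 0], "fingers": 1}
  ]
}}

```text
time: 50.1
eef_pos: [558.1, 10.9, 192.5]
orientation: [0.564, 0.826, -0.001, -0.004]
contact_force: [0.1, 0.0, -0.6]
opening: -0.0
gripper_force: 0.0
```

>>> {"name": "apply_moves", "arguments": {
  "steps": [
    {"turn": [0, 0, 0], "xyz": [40, 2, -2], "fingers": 1},
    {"turn": [0, 0, 0], "xyz": [47, 2, 0], "fingers": 1},
    {"turn": [0, 0, 0], "xyz": [47, 2, 0], "fingers": 1},
    {"turn": [0, 0, 0], "xyz": [47, 2, 0], "fingers": 1},
    {"turn": [0, 0, 0], "xyz": [47, 2, 0], "fingers": 1},
    {"turn": [0, 0, 0], "xyz": [45, 1, 20], "fingers": 1},
    {"turn": [0, 0, 0], "xyz": [0, 0, 30], "fingers": 1},
    {"turn": [0, 0, 0], "xyz": [0, 0, 0], "fingers": 1},
    {"turn": [0, 0, 0], "xyz": [0, 0, 0], "fingers": 1}
  ]
}}

```text
time: 51.22
eef_pos: [471.2, 269.0, 147.7]
orientation: [0.566, 0.824, -0.001, -0.004]
contact_force: [-0.2, -0.4, 0.4]
opening: 0.2
gripper_force: 0.0
```

```bash
python3 - <<'E'
from kin import *
from cell import ctrl
s=ctrl.read_state();print(s['time'],s['eef_pos'].round(1),s['qpos'].round(2),s['opening'])
plan(s,[473.2,268.5,26],tool([0,0,-1],az(21)))
E
```

```text
51.225 [471.2 269.  147.7] [ 0.31  0.09  1.89  0.01  1.16 -0.06] 0.22698464665124762
turn [-0.32 -0.31 -0.  ] | xyz in now-axes [ -1.8   2.3 121.7] | in final axes [ -1.2   1.7 121.7]
```

>>> {"name": "apply_moves", "arguments": {
  "steps": [
    {"turn": [0, 0, 0], "xyz": [-1, 1.8, 40], "fingers": 1},
    {"turn": [0, 0, 0], "xyz": [0, 0, 45], "fingers": 1},
    {"turn": [0, 0, 0], "xyz": [0, 0, 30], "fingers": 1},
    {"turn": [0, 0, 0], "xyz": [0, 0, 5], "fingers": 1},
    {"turn": [0, 0, 0], "xyz": [0, 0, 2], "fingers": 1},
    {"turn": [0, 0, 0], "xyz": [0, 0, 2], "fingers": 1},
    {"turn": [0, 0, 0], "xyz": [0, 0, 2], "fingers": 1},
    {"turn": [0, 0, 0], "xyz": [0, 0, 2], "fingers": 1},
    {"turn": [0, 0, 0], "xyz": [0, 0, 1], "fingers": 1},
    {"turn": [0, 0, 0], "xyz": [0, 0, 0], "fingers": 1}
  ]
}}

```text
time: 52.48
eef_pos: [473.4, 271.0, 20.6]
orientation: [0.566, 0.824, 0.001, -0.003]
contact_force: [-2.3, 4.6, 7.6]
opening: -0.1
gripper_force: 4.3
```

>>> {"name": "apply_moves", "arguments": {
  "steps": [
    {"turn": [0, 0, 0], "xyz": [-1, 0, 1.5], "fingers": 1},
    {"turn": [0, 0, 0], "xyz": [0, 0, 1.5], "fingers": 1},
    {"turn": [0, 0, 0], "xyz": [0, 0, 0], "fingers": 1},
    {"turn": [0, 0, 0], "xyz": [0, 0, 0], "fingers": 1}
  ]
}}

```text
time: 52.98
eef_pos: [473.6, 271.1, 19.8]
orientation: [0.566, 0.824, 0.001, -0.004]
contact_force: [-11.1, 6.0, 26.3]
opening: 0.2
gripper_force: 13.8
```

>>> {"name": "apply_moves", "arguments": {
  "steps": [
    {"turn": [0, 0, 0], "xyz": [0, 0, -10], "fingers": 1},
    {"turn": [0, 0, 0], "xyz": [0, 0, -40], "fingers": 1},
    {"turn": [0, 0, 0], "xyz": [0, 0, -50], "fingers": 1},
    {"turn": [0, 0, 0], "xyz": [-5, -50, -20], "fingers": 1},
    {"turn": [0, 0, 0], "xyz": [0, -50, 0], "fingers": 1},
    {"turn": [0, 0, 0], "xyz": [0, 0, 0], "fingers": 1}
  ]
}}

```text
time: 53.72
eef_pos: [378.3, 226.5, 134.9]
orientation: [0.566, 0.824, -0.002, -0.004]
contact_force: [-0.4, 0.1, -0.0]
opening: -0.1
gripper_force: 0.0
```

```bash
python3 - <<'E'
from kin import *
from cell import ctrl
s=ctrl.read_state();print(s['time'],s['eef_pos'].round(1))
yh=np.array([-.361,.932,0]);o=np.array([513,165.9,0])
c=ctrl.capture('wrist');W=pts(c,wristT(c,s))
D=(W-o)@yh;X=(W-o)@np.array([.932,.361,0])
for u in range(78,120,4):
    m=(abs(D-u)<2)&(abs(X)<8)&(abs(W[...,2]-18)<10);print(u,m.sum(),np.nanmedian(W[...,2][m]).round(1) if m.any() else None,end='; ')
t=ctrl.capture('top')
cv2.imwrite('pics/end.png',np.hstack([cv2.resize(c['frame'][:,:,::-1],(440,330)),cv2.resize(t['frame'][110:225,215:340,::-1],(359,330))]))
E
python3 stand.py 507 174; python3 stand.py 550 82
```

```text
53.725 [378.3 226.5 134.9]
78 17 23.7; 82 89 24.1; 86 86 23.6; 90 89 22.8; 94 90 21.9; 98 86 21.2; 102 92 20.6; 106 90 19.8; 110 95 19.1; 114 98 17.6; 118 96 14.6; n 508 dome base [504.7 175.6 126.8] lean -x,+y deg [2.9 2.1] r 23.2 err 0.73
n 477 dome base [553.7  79.2 126.7] lean -x,+y deg [-4.3 -4.5] r 23.2 err 0.74
```

View pics/end.png

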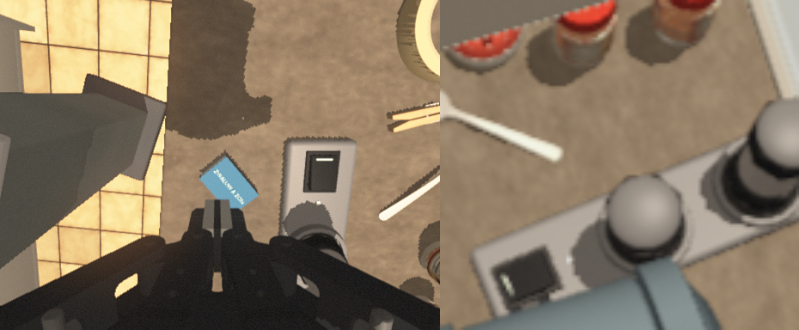

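The end views show the rocker tilted over to on (outer end 19 mm, inner end 24 mm). Both mills are in their cups and nothing touches the robot, so I'm handing in.

```bash
python3 -c "
from cell import ctrl
print(ctrl.close_job())"
```

```text
the job is handed in; nothing more can be done
None
```

Job handed in: both mills stand battery end down in the cups and the rocker is pressed to on, but each mill rests about 5° off upright; resetting mill 1 three more times did not change its lean, and I did not retry mill 2.

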